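# Rebuild the compressor's air filter on its upturned head

## Robot

A 7-joint arm with a two-finger parallel gripper is mounted at the origin on the work surface. World frame = base frame: x ahead of the robot, y to its left, z up, the work surface at z = 0. Lengths are in m, angles in rad, forces in N, time in s.
With the tool pointing down it reaches from about 0.4 to 0.875 m from the base axis. Payload 19.3 kg.
Tool frame: the origin (TCP) lies between the finger pads; the fingertips stand 17 mm ahead of it and the grasp point (between the pads) lies 2 mm behind it (bot.tips_ahead is the z of the fingertips in the tool frame, in m); z points along the fingers, y is the direction in which the jaws open and shut (so a half turn about z gives the same grasp; the last joint's range is limited). The gripper opens to 85 mm and grips with 20 to 120 N. Pads are 22 mm wide; open, the fingers measure 114 mm over their backs; the gripper's body (76 mm by 85 mm) begins 54 mm behind the grasp point. The pads swing forward as they close: fully open they stand 13 mm farther back than shut.
Start: joints at [-1.197, 0.521, -0.036, 1.599, 0.021, 1.021, -0.113], TCP at [0.268, 0.564, 0.248] pointing down, gripper open.
Joint ranges: [-2.91, 2.91], [-0.3, 2.13], [-1.5, 1.42], [0.17, 2.43], [-1.26, 4.41], [0.16, 1.93], [-2.52, 2.52]. Speed limits (rad/s): [1.89, 1.89, 2.39, 2.39, 3.01, 3.01, 3.01].

## Interface

Orientations are given as [roll, pitch, yaw] about the fixed x, y, z axes, in that order (R = Rz(yaw) Ry(pitch) Rx(roll)).
In Python, from workcell import telemetry, cams, job, bot gives the robot as it stands.
- The arm moves only by the tool arm_command, never from a script. Its argument "deltas" is a list of rows, each a list of 7 numbers: the opening, from -1 (shut) to 1 (fully open), so that 0 is half open, then the shift along the tool's x, y, z normalised to -1 to 1, where 1 is 150 mm, then the turn, a rotation vector about the tool's x, y, z normalised to -1 to 1, where 1 is 45 degrees. In form: [[hand, tx, ty, tz, rx, ry, rz], ...]. A call has 1 to 8 rows; each row is the pose to reach, as a shift and turn from the pose commanded when the call began, along the tool's axes at that moment; what a row does not reach only later rows make up. A row lasts 1/8 s, in which the tool goes at most 62.5 mm and 10.7 degrees, less where a joint would pass 70% of its speed; a pose out of reach is approached as far as the arm can. A call with a number of a shift or a turn outside -1 to 1 is refused whole. A call with a gripper value outside its range is refused whole. The fingers move at their own pace and stop on an object; "newtons" is the grip in N (left out, the last holds). Time passes only in rows, so rows that repeat a pose let the fingers close. It gives the time, the measured TCP pose, the force and the opening at its end, in the units of the state.
- telemetry.observe(): the state, without advancing time (a new reading comes with each control period).
- cams.grab_frame(name): name is "scene" or "side" or "wrist"; returns the picture (400x640x3 uint8, blue, green, red); there is no depth.
- cams.get_calibration(name): a dict with "fx", "fy", "cx", "cy" (pixels), "k1" (the pictures are not rectified: a ray, as slopes to the right and down, at radius r is drawn at 1 + k1 r^2 times it, then the intrinsics apply), "R" (3x3) and "t" (3): a world point X has camera coordinates R X + t. Camera axes: x right, y down, z forward; pixel columns grow to the right and rows downward; lengths in m; the calibration is good to about 2 mm. A picture is of the moment at which its call begins: read the wrist's pose just before it. get_calibration takes no time and is no camera call; for the wrist camera it gives the pose at the moment of the call.
- job.job_done(): hands the job in, once; it reports no verdict.
The state is a dict: "clock": time; "qpos": joint angles; "qd": joint speeds; "joint_efforts": joint torques, N m; "position": TCP position; "tool_rot": TCP orientation; "force": force on the tool from outside, world axes, zero at the start; "moment": the same for the moment, N m; "grip_width": finger opening in m.
Only numpy, scipy, OpenCV 4.12 (cv2) and the standard library are available. Lean on these libraries where they do the work, as an engineer would, in place of code of your own. Each camera call takes 0.05 s, during which the arm holds its last target.

## Task

Rebuild the air filter on its upturned head, which is clamped in the small vise with its stud pointing up: slip on the vaned deflector ring first, then the white filter element, then the black baffle with its hub up, and finally put the clear bowl, mouth down, over them all so that its rim rests flat on the face of the head. Lower each part until it is home before letting go rather than dropping it, and leave the paint bottle, paint jar, steel cup and hose coupler standing where they are among the parts.

Things in the scene. Friction and masses are not known exactly. Their poses are not given: they have to be found in the camera images.
- head_face (a point): Upturned filter head, clamped in a small fixed dark grey vise. The point is the centre of its flat round aluminium flange face, 74 mm across, 100 mm above the table; z up. On the face: spigot 44 mm across, 5 mm high; from it a tapering steel stud rises 46 mm more (14 mm thick at foot, 4 mm at tip; tip 51 mm above the face). Vise jaws top out 82 mm above the table; vise extends 105 mm from the stud, turned any way.
- deflector_c (a point): Deflector: flat brass ring with small slanted vanes on top, 41 mm across, 8 mm high (the vanes 1 mm more), 21 mm hole. Lies flat, vanes up. The point is its centre, 4 mm above its underside. Goes on the spigot.
- element_c (a point): Filter element: plain white hollow cylinder standing upright, 34 mm across, 28 mm high, 19 mm bore right through. The point is its centre, 14 mm above its underside. Goes on the deflector.
- baffle_c (a point): Baffle: black disc, 39 mm across and 5 mm thick, with a knurled hub on top, 24 mm across, ending 16 mm above the underside; bore 16 mm right through. Lies disc down, hub up; it can be gripped by hub or disc. The point is on its axis, 8 mm above its underside. Goes on the element, hub up; the stud's tip ends inside the hub.
- bowl_c (a point): Filter bowl: clear round cup standing mouth down, black drain screw (20 mm across, 9 mm high) on top. Outside 62 mm across (collar at the mouth 64 mm), inside 56 mm, 62 mm deep, 76 mm high with the screw; wall straight up to 57 mm. The point is on its axis, 38 mm above its rim. Goes mouth down over everything; its rim rests on the flange face around the spigot.
- paint_bottle_c (a point): Bystander: paint bottle with white pointed cap and paper label, 27 mm across, 69 mm high; the point is its centre, 34 mm up.
- paint_jar_c (a point): Bystander: squat paint jar with black lid, 41 mm across, 43 mm high; the point is its centre, half-way up.
- steel_cup_c (a point): Bystander: small open steel mixing cup, 48 mm across the rim, 34 mm high; the point is on its axis, half-way up.
- coupler_c (a point): Bystander: brass and steel hose coupler standing on end, 25 mm across, 45 mm high; the point is its centre, half-way up.
Not all that is in view belongs to the job. Leave any blue look-alike of the part that bears element_c alone.

How it is judged:
By the outcome, as a careful person would: the job done as asked, in the order asked, and still so for the second after the job is handed in, with the robot touching nothing.
It also fails if it takes over 112 s, if anything falls off the work surface, if the arm or the gripper's body presses on something with over 40 N, if the wrist force passes 120 N, or if a joint passes its speed limit or range.

## Working session

There is one attempt and no reset: what is moved stays moved. The work goes in short steps, Python scripts to look and compute and a tool call to move; the robot and the scene stay as the last step left them, time stands still between calls to the robot, and variables do not carry over. Pictures are saved under pics/ and viewed, and the job is handed in when it is done.

Besides the shell and the picture viewer there is one more tool, called as name(argument=value, ...) on one line, values as JSON. arm_command: Moves the arm, as the interface text tells. Its arguments: {"type":"object","properties":{"deltas":{"type":"array","items":{"type":"array","items":{"type":"number"}}},"newtons":{"type":"number"}},"required":["deltas"]}

```bash
mkdir -p pics; ls; python3 - <<'E'
from workcell import telemetry,cams,job,bot
import cv2
print(telemetry.observe()); print(bot.tips_ahead)
for n in ["scene","side","wrist"]:
    c=cams.get_calibration(n); print(n,c)
    cv2.imwrite(f"pics/{n}0.png",cams.grab_frame(n))
E
```

```text
pics
{'clock': 0.0, 'qpos': array([-1.19719354,  0.52201742, -0.03634479,  1.59999611,  0.02117897,
        1.02106159, -0.11280577]), 'qd': array([-8.24465640e-04,  3.15099081e-05, -1.98855616e-03, -6.77028338e-04,
        1.08232948e-03, -5.79687727e-04,  1.22848823e-03]), 'joint_efforts': array([ 2.49393488e-03, -9.27099967e+01,  1.98158652e+00, -3.69953156e+01,
        1.80634763e-02,  8.02283641e-03, -2.60473439e-05]), 'position': array([0.2682466 , 0.56417043, 0.24772764]), 'tool_rot': array([-3.14049520e+00,  5.02665060e-05,  2.69777802e+00]), 'force': array([-0.01058928,  0.38993198, -0.42784108]), 'moment': array([-0.01391648,  0.04382369, -0.02837384]), 'grip_width': 0.08537412049158088}
0.017
scene {'fx': 469.8457395423923, 'fy': 469.8457395423923, 'cx': 315.1889676754714, 'cy': 207.88242148600102, 'k1': -0.13013189184271973, 'R': array([[-0.49580685,  0.86841505, -0.00555584],
       [ 0.54762268,  0.30767784, -0.77810266],
       [-0.67400665, -0.38883113, -0.62811255]]), 't': array([ 0.32263123, -0.20587   ,  1.60934209])}
side {'fx': 371.29104741139764, 'fy': 371.29104741139764, 'cx': 313.62048865963715, 'cy': 199.14118607633844, 'k1': -0.0016151294266909897, 'R': array([[ 0.87183742, -0.48958427,  0.01437912],
       [-0.37951927, -0.69381243, -0.61203712],
       [ 0.30962015,  0.52813971, -0.7906983 ]]), 't': array([-0.50443196,  0.22095903,  0.71224545])}
wrist {'fx': 293.48683767570566, 'fy': 293.48683767570566, 'cx': 319.33790885091054, 'cy': 199.2799945979787, 'k1': 0.0037575518846811222, 'R': array([[ 0.42882439,  0.90338626, -0.0017066 ],
       [ 0.86560202, -0.41034665,  0.28696475],
       [ 0.25853972, -0.12453472, -0.95793962]]), 't': array([-0.6229661 , -0.0379959 ,  0.37946275])}
```

View pics/scene0.png

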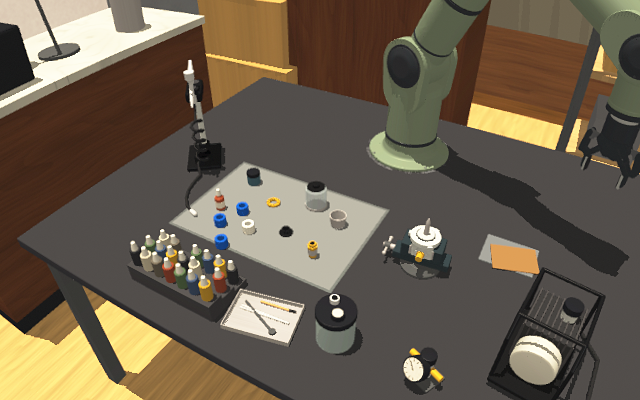

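View pics/side0.png

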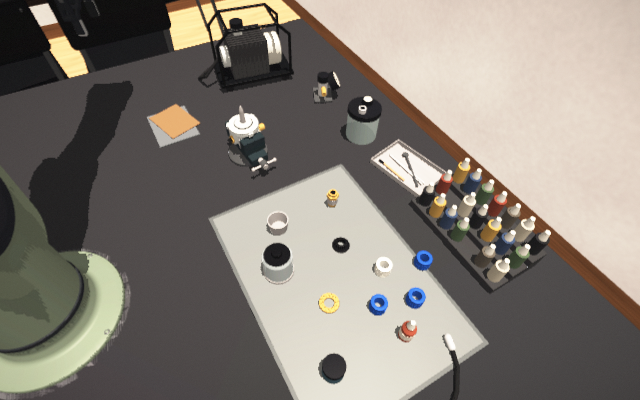

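View pics/wrist0.png

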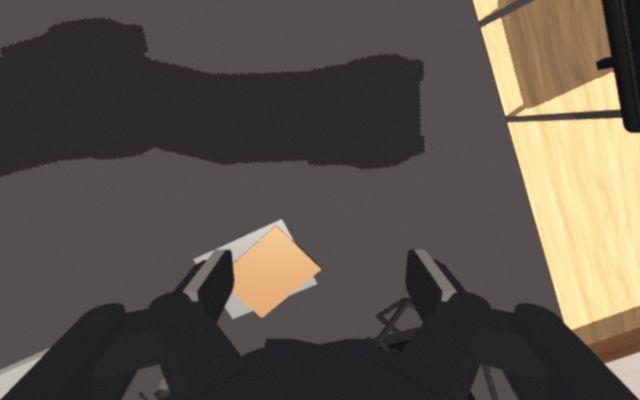

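The scene shows the mat with the ring at (273,202), the white element at (248,227), blue look-alikes at (242,208), (220,220) and (221,241), the baffle at (286,231), the bowl at (316,196) and the head at (425,240). Next I'll enlarge crops of both fixed views.

```bash
cat > h.py <<'E'
import numpy as np,cv2
from scipy.optimize import least_squares
from scipy.spatial.transform import Rotation as Ro
def proj(c,X):
    X=np.atleast_2d(X); p=X@np.array(c['R']).T+c['t']; s=p[:,:2]/p[:,2:]; r2=(s**2).sum(1,keepdims=True)
    s=s*(1+c['k1']*r2); return s*[c['fx'],c['fy']]+[c['cx'],c['cy']]
def ray(c,u):
    d=(np.array(u,float)-[c['cx'],c['cy']])/[c['fx'],c['fy']]; s=d.copy()
    for _ in range(20): s=d/(1+c['k1']*(s@s))
    R=np.array(c['R']); return -R.T@c['t'], R.T@np.array([s[0],s[1],1])
def onz(c,u,z):
    o,d=ray(c,u); return o+d*(z-o[2])/d[2]
def tri(cs,us):
    A=np.zeros((3,3));b=np.zeros(3)
    for c,u in zip(cs,us):
        o,d=ray(c,u); d/=np.linalg.norm(d); P=np.eye(3)-np.outer(d,d); A+=P;b+=P@o
    X=np.linalg.solve(A,b); return X,[np.round(proj(c,X)[0]-u,1) for c,u in zip(cs,us)]
E
python3 - <<'E'
import cv2
s=cv2.imread('pics/scene0.png'); 
cv2.imwrite('pics/s_a.png',cv2.resize(s[160:270,190:360],None,fx=4.7,fy=4.7,interpolation=cv2.INTER_CUBIC))
cv2.imwrite('pics/s_b.png',cv2.resize(s[200:290,370:470],None,fx=6,fy=6,interpolation=cv2.INTER_CUBIC))
s=cv2.imread('pics/side0.png'); 
cv2.imwrite('pics/d_a.png',cv2.resize(s[170:390,250:450],None,fx=2.7,fy=2.7,interpolation=cv2.INTER_CUBIC))
cv2.imwrite('pics/d_b.png',cv2.resize(s[95:185,210:300],None,fx=6,fy=6,interpolation=cv2.INTER_CUBIC))
E
```

```text
(no output)
```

View pics/s_a.png

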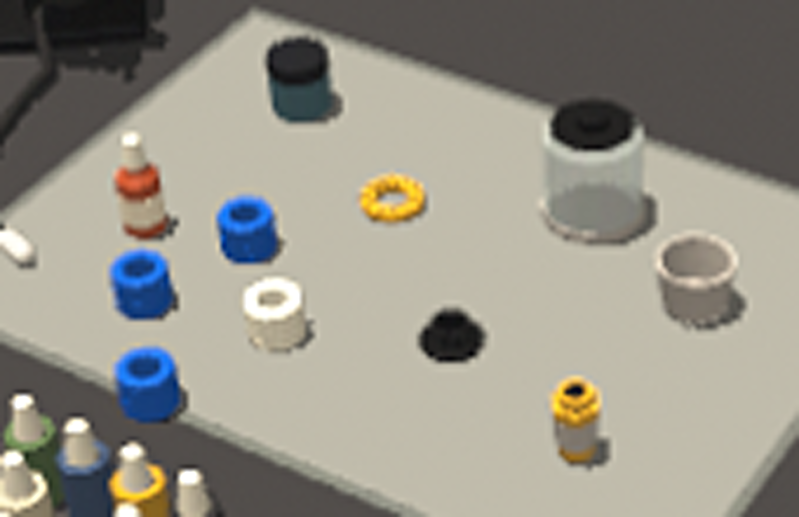

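View pics/s_b.png

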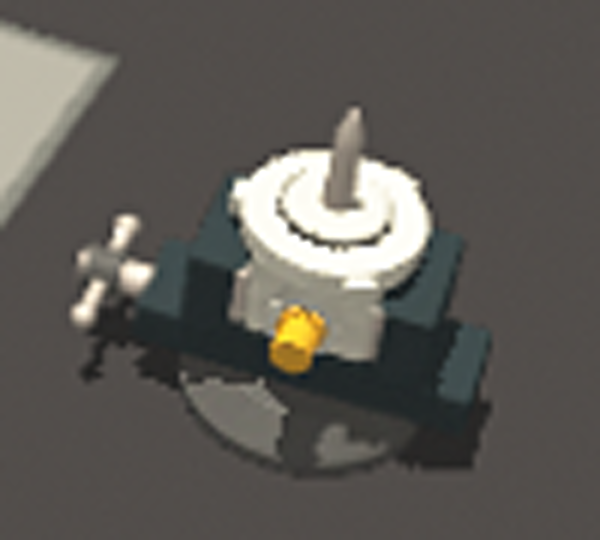

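View pics/d_a.png

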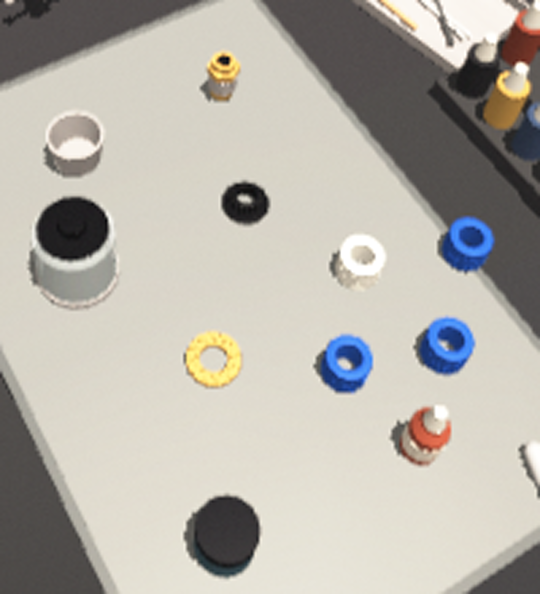

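View pics/d_b.png

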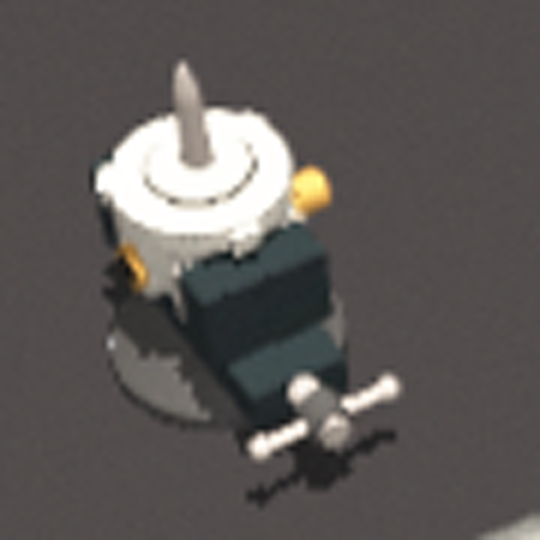

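Candidates:
- **Element:** white (248,227), with blue look-alikes at (242,208), (220,220) and (221,241). I choose the white one.
- **Ring:** flat brass (273,202). The coupler at (312,248) is tall, so it isn't the ring.
- **Baffle:** small black stepped disc (286,231). The jar lid at (254,176) is not it.
- **Bowl:** clear with a black screw (316,196), as opposed to the cup (338,218) and the large tank (336,322).

The crops confirm these choices, so I'll triangulate now.

```bash
cat > m.py <<'E'
from workcell import telemetry,cams
from h import *
cs=[cams.get_calibration("scene"),cams.get_calibration("side")]
def cv(p,off,f): return (np.array(p)+.5)/f-.5+off
T={'ring':((393,196),(213,360),.008),'elem':((274,295),(362,256),.028),'baff_hub':((451,317),(245,199),.016),
'bowlscrew':((593,113),(72,223),.076),'cup':((697,260),(75,138),.034),'coupler':((575,388),(223,60),.045),'bottle':((134,138),(440,410),.069),
'jar':((298,60),(227,530),.043),'b1':((247,213),(348,359),.028),'b2':((141,267),(449,341),.028),'b3':((147,366),(469,238),.028)}
for k,(a,b,z) in T.items():
    u=[cv(a,(190,160),4.7),cv(b,(250,170),2.7)]
    X,r=tri(cs,u); print(k,X.round(4),z,r,onz(cs[0],u[0],z)[:2].round(4),onz(cs[1],u[1],z)[:2].round(4))
for k,a,b,z in [('tip',(352,110),(181,64),.151),('face',(335,209),(199,172),.1)]:
    u=[cv(a,(370,200),6),cv(b,(210,95),6)]
    X,r=tri(cs,u); print(k,X.round(4),z,r,onz(cs[0],u[0],z)[:2].round(4),onz(cs[1],u[1],z)[:2].round(4))
E
python3 m.py
```

```text
ring [ 0.478  -0.2401  0.0019] 0.008 [array([ 0.1, -0. ]), array([0.2, 0.1])] [ 0.4847 -0.2357] [ 0.4762 -0.2417]
elem [ 0.6129 -0.2315  0.0247] 0.028 [array([ 0., -0.]), array([0., 0.])] [ 0.6159 -0.229 ] [ 0.6114 -0.2326]
baff_hub [ 0.5666 -0.1402  0.0119] 0.016 [array([ 0.1, -0. ]), array([0.1, 0.1])] [ 0.5706 -0.1378] [ 0.5648 -0.1419]
bowlscrew [ 0.4243 -0.1263  0.0723] 0.076 [array([ 0.2, -0.1]), array([0.3, 0.1])] [ 0.4292 -0.1241] [ 0.4232 -0.1277]
cup [ 0.469  -0.0318  0.0282] 0.034 [array([ 0., -0.]), array([0., 0.])] [ 0.4754 -0.0287] [ 0.4675 -0.0354]
coupler [ 0.6111 -0.0304  0.043 ] 0.045 [array([ 0.4, -0.1]), array([0.5, 0.2])] [ 0.6139 -0.0301] [ 0.6095 -0.0308]
bottle [ 0.5732 -0.3604  0.0651] 0.069 [array([-0., -0.]), array([-0.1, -0. ])] [ 0.577  -0.3565] [ 0.5717 -0.3612]
jar [ 0.421  -0.3505  0.0336] 0.043 [array([ 0.2, -0. ]), array([0.3, 0.1])] [ 0.4321 -0.3422] [ 0.419  -0.3518]
b1 [ 0.5571 -0.2926  0.0226] 0.028 [array([ 0.1, -0. ]), array([0.1, 0. ])] [ 0.5623 -0.2881] [ 0.555  -0.2938]
b2 [ 0.6289 -0.3169  0.0224] 0.028 [array([ 0.1, -0. ]), array([0.2, 0. ])] [ 0.634  -0.3122] [ 0.6261 -0.3179]
b3 [ 0.6957 -0.2587  0.0229] 0.028 [array([ 0.2, -0. ]), array([0.3, 0.1])] [ 0.7001 -0.2551] [ 0.6924 -0.2598]
tip [0.5055 0.2235 0.1508] 0.151 [array([ 0.7, -0.5]), array([0.7, 0.5])] [0.5081 0.2226] [0.5047 0.2257]
face [0.5045 0.2235 0.0976] 0.1 [array([ 0.4, -0.2]), array([0.4, 0.3])] [0.5085 0.2235] [0.5032 0.222 ]
```

Both views agree to within about 5 mm, and the wrist camera will refine that. I plan to work at tool yaw 90° so the tool's x axis is world +Y, y is world +X and z points down. First I'll swing towards the head.

arm_command(deltas=[[1, -1, -0.57, -0.2, 0, 0, 1], [1, -1, -0.57, -0.2, 0, 0, 1], [1, -1, -0.57, -0.2, 0, 0, 1], [1, -1, -0.57, -0.2, 0, 0, 1], [1, -1, -0.57, -0.2, 0, 0, 1]])

```text
clock: 0.78
position: [0.3671, 0.4228, 0.2783]
tool_rot: [-3.142, 0.0, 1.911]
force: [-0.7, 0.7, -0.0]
grip_width: 0.0851
```

```bash
cat > goto.py <<'E'
import sys
from workcell import telemetry
from h import *
s=telemetry.observe(); R=Ro.from_euler('xyz',s['tool_rot']).as_matrix()
t=np.array([float(v) for v in sys.argv[1:4]]); yaw=np.radians(float(sys.argv[4]) if len(sys.argv)>4 else 90)
Rt=Ro.from_euler('xyz',[np.pi,0,yaw]).as_matrix()
print(s['clock'],s['position'].round(4),s['tool_rot'].round(4),'q',s['qpos'].round(2),'F',s['force'].round(1),'w',s['grip_width'].round(4))
print('shift',(R.T@(t-s['position'])/.15).round(3),'turn',(Ro.from_matrix(R.T@Rt).as_rotvec()/(np.pi/4)).round(3))
E
python3 goto.py .505 .2 .28
```

```text
Traceback (most recent call last):
  File "goto.py", line 7, in <module>
    print(s['clock'],s['position'].round(4),s['tool_rot'].round(4),'q',s['qpos'].round(2),'F',s['force'].round(1),'w',s['grip_width'].round(4))
                                                                                                                      ^^^^^^^^^^^^^^^^^^^^^
AttributeError: 'float' object has no attribute 'round'
```

```bash
sed -i "s/s\['grip_width'\].round(4)/round(float(s['grip_width']),4)/" goto.py
python3 goto.py .505 .2 .28
```

```text
0.775 [0.3671 0.4228 0.2783] [-3.1415  0.      1.9113] q [-1.09  0.39  0.17  1.75 -0.08  1.01 -0.55] F [-0.7  0.7 -0. ] w 0.0851
shift [-1.707  0.371 -0.011] turn [-0.     0.     0.434]
```

arm_command(deltas=[[1, -0.4, 0.2, 0, 0, 0, 0.22], [1, -0.8, 0.3, 0, 0, 0, 0.434], [1, -1, 0.37, 0, 0, 0, 0.434], [1, -1, 0.37, 0, 0, 0, 0.434]])

```text
clock: 1.27
position: [0.4708, 0.2983, 0.2781]
tool_rot: [3.141, 0.001, 1.572]
force: [-0.4, 1.1, 0.6]
grip_width: 0.085
```

```bash
python3 goto.py .505 .2 .28
```

```text
1.275 [0.4708 0.2983 0.2781] [3.1414e+00 1.0000e-03 1.5721e+00] q [-0.89  0.39  0.29  1.76 -0.13  1.01 -0.54] F [-0.4  1.1  0.6] w 0.085
shift [-0.656  0.227 -0.012] turn [0.    0.001 0.002]
```

arm_command(deltas=[[1, -0.3, 0.15, 0, 0, 0, 0], [1, -0.5, 0.2, 0, 0, 0, 0], [1, -0.5, 0.2, 0, 0, 0, 0], [1, -0.5, 0.2, 0, 0, 0, 0]])

```text
clock: 1.78
position: [0.4991, 0.2268, 0.2781]
tool_rot: [-3.141, -0.0, 1.575]
force: [-0.5, 0.6, -0.5]
grip_width: 0.0856
```

```bash
cat > look.py <<'E'
import sys
from workcell import telemetry,cams
from h import *
import pickle
n=sys.argv[1]
s=telemetry.observe(); c=cams.get_calibration("wrist"); im=cams.grab_frame("wrist")
cv2.imwrite(f'pics/{n}.png',im); pickle.dump((s,c),open(f'pics/{n}.pkl','wb'))
print(s['clock'],s['position'].round(4),s['tool_rot'].round(4)); print('cam',(-np.array(c['R']).T@c['t']).round(4),'fwd',np.array(c['R'])[2].round(3))
E
python3 look.py w1
```

```text
1.775 [0.4991 0.2268 0.2781] [-3.141e+00 -4.000e-04  1.575e+00]
cam [0.4983 0.2985 0.4037] fwd [ 0.001 -0.287 -0.958]
```

View pics/w1.png

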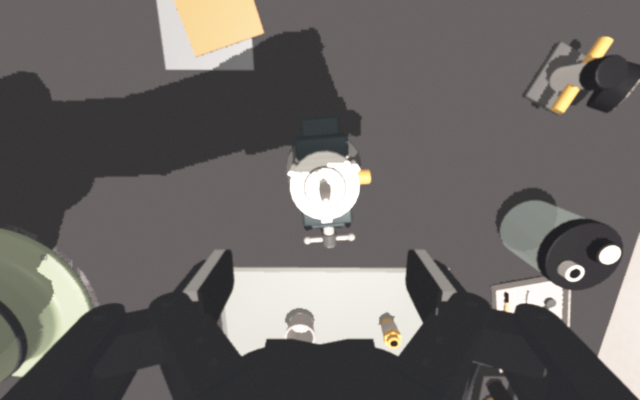

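The wrist view shows the head below, with its face around (325,186) and the stud tip at about (326,195). I'll enlarge that.

```bash
python3 - <<'E'
import cv2
s=cv2.imread('pics/w1.png'); cv2.imwrite('pics/w1c.png',cv2.resize(s[130:250,270:380],None,fx=5,fy=5,interpolation=cv2.INTER_CUBIC))
E
```

```text
(no output)
```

View pics/w1c.png

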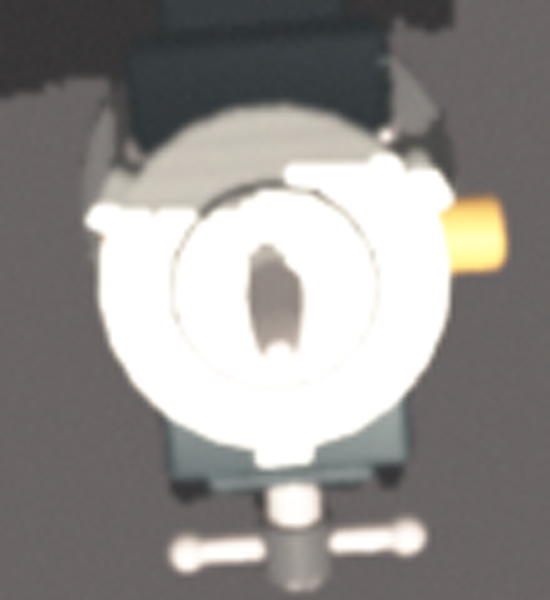

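```bash
python3 - <<'E'
import pickle
from h import *
s,c=pickle.load(open('pics/w1.pkl','rb'))
for p,z in [((273.5,276.5),.1),((274.5,283.5),.104),((277,348),.150)]:
    print(onz(c,(np.array(p)+.5)/5-.5+[270,130],z).round(4))
E
python3 goto.py .48 -.16 .28
```

```text
[0.5038 0.2235 0.1   ]
[0.504 0.223 0.104]
[0.5037 0.2226 0.15  ]
1.825 [0.4991 0.2268 0.2781] [-3.141e+00 -3.000e-04  1.575e+00] q [-0.77  0.38  0.31  1.78 -0.14  1.   -0.4 ] F [ 0.8 -0.2 -0.5] w 0.0855
shift [-2.578 -0.138 -0.014] turn [-0.001 -0.     0.005]
```

arm_command(deltas=[[1, -0.4, 0, 0, 0, 0, 0], [1, -0.8, 0.1, 0, 0, 0, 0], [1, -1, 0.15, 0, 0, 0, 0], [1, -1, 0.15, 0, 0, 0, 0]])

```text
clock: 2.33
position: [0.5226, 0.0741, 0.2783]
tool_rot: [3.141, 0.0, 1.57]
force: [-0.3, 0.3, 0.5]
grip_width: 0.0855
```

arm_command(deltas=[[1, -0.4, 0, 0, 0, 0, 0], [1, -0.8, 0.1, 0, 0, 0, 0], [1, -1, 0.1, 0, 0, 0, 0], [1, -1, 0.1, 0, 0, 0, 0]])

```text
clock: 2.82
position: [0.5375, -0.0753, 0.2781]
tool_rot: [-3.141, 0.0, 1.571]
force: [1.0, -0.1, -0.2]
grip_width: 0.0856
```

arm_command(deltas=[[1, -0.3, 0, 0, 0, 0, 0], [1, -0.6, 0, 0, 0, 0, 0], [1, -0.6, 0, 0, 0, 0, 0], [1, -0.6, 0, 0, 0, 0, 0]])

```text
clock: 3.32
position: [0.5381, -0.1626, 0.278]
tool_rot: [-3.141, -0.001, 1.574]
force: [0.6, 0.5, 1.1]
grip_width: 0.0855
```

```bash
python3 goto.py .48 -.16 .28; python3 look.py w2
```

```text
3.325 [ 0.5381 -0.1626  0.278 ] [-3.1413e+00 -9.0000e-04  1.5742e+00] q [-0.12  0.42  0.42  1.75 -0.2   1.02  0.38] F [0.6 0.5 1.1] w 0.0855
shift [ 0.018 -0.387 -0.013] turn [-0.    -0.001  0.004]
3.325 [ 0.5381 -0.1626  0.278 ] [-3.1413e+00 -9.0000e-04  1.5742e+00]
cam [ 0.5374 -0.0909  0.4037] fwd [ 0.001 -0.286 -0.958]
```

View pics/w2.png

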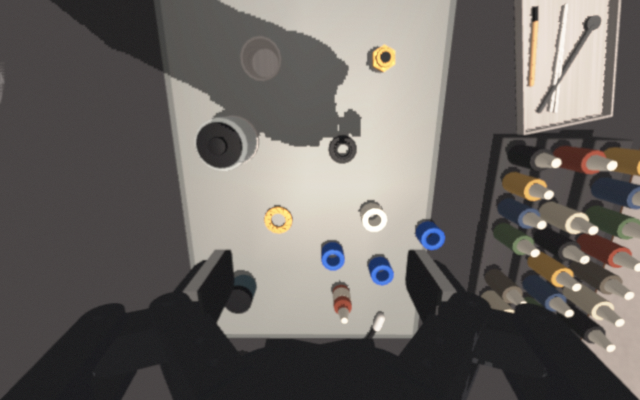

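All the parts show: ring (278,219), element (374,218), baffle (343,149), bowl (222,142) with its screw at (218,146). I'll enlarge for accurate centres.

```bash
python3 - <<'E'
import cv2
s=cv2.imread('pics/w2.png'); cv2.imwrite('pics/w2c.png',cv2.resize(s[110:240,190:395],None,fx=3.9,fy=3.9,interpolation=cv2.INTER_CUBIC))
E
```

```text
(no output)
```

View pics/w2c.png

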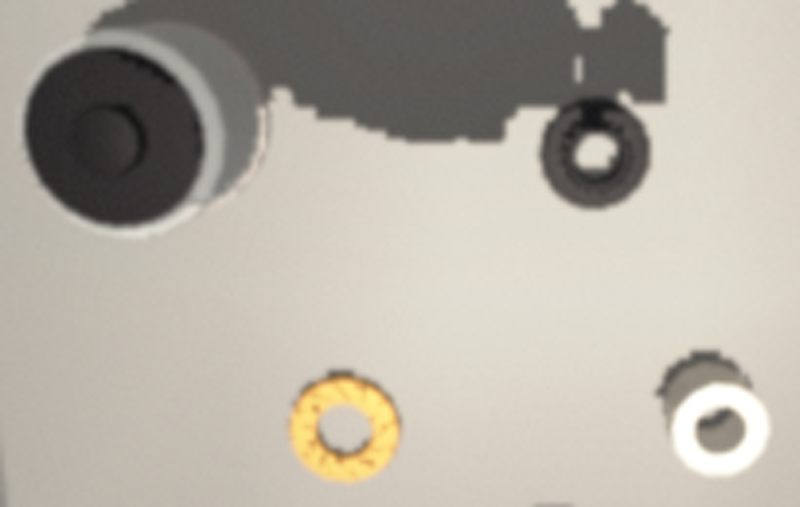

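```bash
cat > p2.py <<'E'
import pickle
from h import *
s,c=pickle.load(open('pics/w2.pkl','rb'))
for n,p,z in [('ring',(345,429),.008),('el',(719.5,430),.028),('baf',(596,154),.005),('screw',(108,140),.076),('lid',(115,136),.066)]:
    print(n,onz(c,(np.array(p)+.5)/3.9-.5+[190,110],z).round(4))
E
python3 p2.py; python3 goto.py .48 -.24 .06
```

```text
ring [ 0.4786 -0.24    0.008 ]
el [ 0.6126 -0.2323  0.028 ]
baf [ 0.5686 -0.1394  0.005 ]
screw [ 0.4248 -0.1274  0.076 ]
lid [ 0.4235 -0.1273  0.066 ]
3.375 [ 0.5381 -0.1625  0.2781] [-3.1414e+00 -9.0000e-04  1.5746e+00] q [-0.12  0.42  0.42  1.75 -0.2   1.02  0.38] F [-0.8  0.8 -0.2] w 0.0855
shift [-0.517 -0.389  1.454] turn [-0.    -0.001  0.005]
```

arm_command(deltas=[[0.4, -0.25, -0.2, 0.2, 0, 0, 0], [0.4, -0.51, -0.39, 0.5, 0, 0, 0], [0.4, -0.516, -0.396, 0.9, 0, 0, 0], [0.4, -0.516, -0.396, 1, 0, 0, 0.004], [0.4, -0.516, -0.396, 1, 0, 0, 0.004]])

```text
clock: 4.0
position: [0.4789, -0.2412, 0.1286]
tool_rot: [-3.141, -0.001, 1.57]
force: [0.6, -0.7, 0.9]
grip_width: 0.0598
```

```bash
python3 goto.py .4786 -.24 .04; python3 look.py w3
```

```text
4.0 [ 0.4789 -0.2412  0.1286] [-3.1410e+00 -6.0000e-04  1.5701e+00] q [ 0.1   0.58  0.35  1.95 -0.31  0.67  0.64] F [ 0.6 -0.7  0.9] w 0.0598
shift [ 0.008 -0.002  0.591] turn [-0.001 -0.001 -0.001]
4.0 [ 0.4789 -0.2412  0.1286] [-3.1410e+00 -6.0000e-04  1.5701e+00]
cam [ 0.4786 -0.1695  0.2542] fwd [-0.001 -0.287 -0.958]
```

View pics/w3.png

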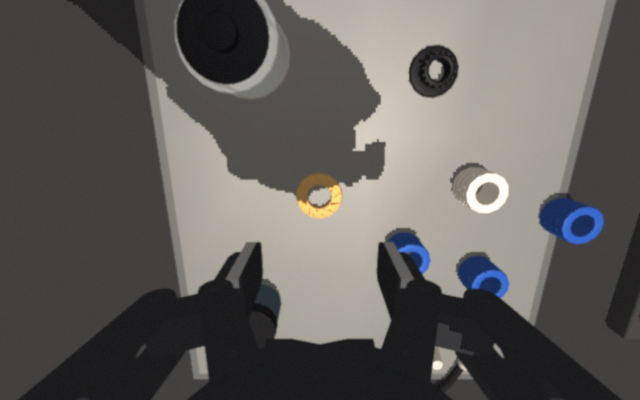

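```bash
python3 - <<'E'
import pickle
from h import *
s,c=pickle.load(open('pics/w3.pkl','rb'))
print(onz(c,(319.3,196),.008),onz(c,(487.5,193),.028),onz(c,(433.5,71),.005))
E
```

```text
[ 0.47840286 -0.2402101   0.008     ] [ 0.6126946  -0.23196407  0.028     ] [ 0.56781536 -0.13925752  0.005     ]
```

arm_command(deltas=[[0.4, 0.008, 0, 0.3, 0, 0, 0], [0.4, 0.008, 0, 0.6, 0, 0, 0], [0.4, 0.008, 0, 0.69, 0, 0, 0], [0.4, 0.008, 0, 0.72, 0, 0, 0], [0.4, 0.008, 0, 0.72, 0, 0, 0], [0.4, 0.008, 0, 0.72, 0, 0, 0]])

```text
clock: 4.8
position: [0.4789, -0.2414, 0.0216]
tool_rot: [3.14, 0.001, 1.568]
force: [0.1, 0.1, -0.5]
grip_width: 0.0602
```

```bash
python3 goto.py .4786 -.24 .016; python3 look.py w4; python3 - <<'E'
from workcell import cams
import cv2
s=cams.grab_frame('side');cv2.imwrite('pics/s4.png',cv2.resize(s[250:360,270:400],None,fx=5,fy=5,interpolation=cv2.INTER_CUBIC))
E
```

```text
4.8 [ 0.4789 -0.2414  0.0216] [3.1398e+00 6.0000e-04 1.5685e+00] q [ 0.18  0.76  0.24  1.98 -0.39  0.45  0.71] F [ 0.1  0.1 -0.5] w 0.0602
shift [ 0.009 -0.002  0.037] turn [ 0.002  0.001 -0.003]
4.8 [ 0.4789 -0.2414  0.0216] [3.1398e+00 6.0000e-04 1.5685e+00]
cam [ 0.4783 -0.1695  0.1471] fwd [ 0.001 -0.288 -0.958]
```

View pics/w4.png

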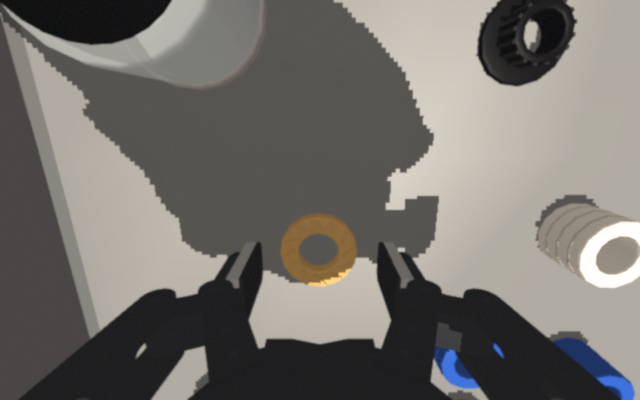

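View pics/s4.png

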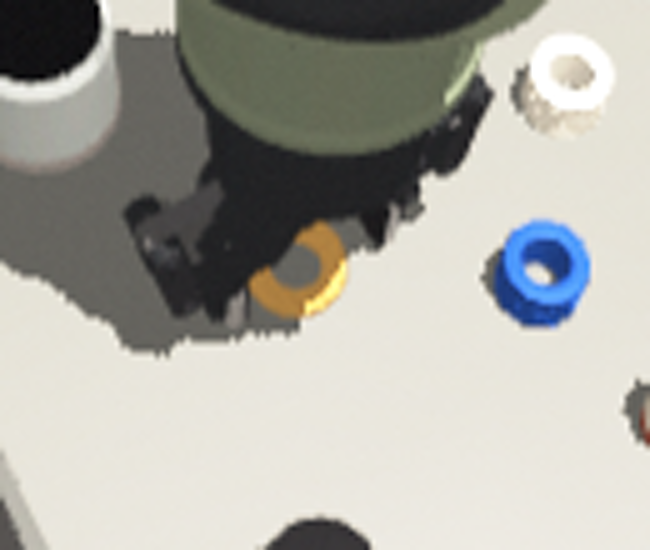

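arm_command(deltas=[[0.4, 0.008, 0, 0.034, 0, 0, 0], [0.4, 0.008, 0, 0.034, 0, 0, 0], [0.1, 0.008, 0, 0.034, 0, 0, 0], [-0.1, 0.008, 0, 0.034, 0, 0, 0], [-0.3, 0.008, 0, 0.034, 0, 0, 0], [-0.3, 0.008, 0, 0.034, 0, 0, 0]], newtons=40)

```text
clock: 5.65
position: [0.4787, -0.2402, 0.0158]
tool_rot: [3.14, 0.0, 1.568]
force: [-0.2, 0.6, 12.7]
grip_width: 0.0388
```

```bash
python3 goto.py .4786 -.24 .016; python3 look.py w5
```

```text
5.65 [ 0.4787 -0.2402  0.0158] [3.1404e+00 4.0000e-04 1.5682e+00] q [ 0.18  0.77  0.24  1.98 -0.4   0.44  0.72] F [-0.2  0.6 12.7] w 0.0388
shift [ 0.001 -0.    -0.001] turn [ 0.002  0.001 -0.003]
5.65 [ 0.4787 -0.2402  0.0158] [3.1404e+00 4.0000e-04 1.5682e+00]
cam [ 0.4782 -0.1684  0.1413] fwd [ 0.001 -0.288 -0.958]
```

View pics/w5.png

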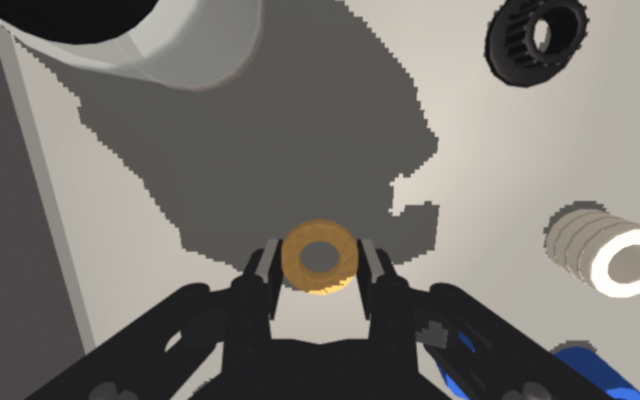

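The force reads 12.7 N upwards, so the tips are touching the mat. I'll open slightly, rise about 2.5 mm and regrip so they clear the ring's underside.

arm_command(deltas=[[0.15, 0, 0, -0.018, 0, 0, 0], [0.15, 0, 0, -0.018, 0, 0, 0], [0.15, 0, 0, -0.018, 0, 0, 0], [-0.1, 0, 0, -0.018, 0, 0, 0], [-0.3, 0, 0, -0.018, 0, 0, 0], [-0.3, 0, 0, -0.018, 0, 0, 0], [-0.3, 0, 0, -0.018, 0, 0, 0]], newtons=40)

```text
clock: 6.58
position: [0.4781, -0.2399, 0.0181]
tool_rot: [-3.142, -0.0, 1.568]
force: [-1.6, -0.1, 8.7]
grip_width: 0.0384
```

arm_command(deltas=[[-0.3, 0, 0, -0.1, 0, 0, 0], [-0.3, 0, 0, -0.3, 0, 0, 0], [-0.3, 0, 0, -0.6, 0, 0, 0], [-0.3, 0, 0, -0.6, 0, 0, 0]])

```text
clock: 7.08
position: [0.4795, -0.2406, 0.1113]
tool_rot: [3.137, 0.002, 1.568]
force: [-0.3, -0.6, -1.3]
grip_width: 0.0382
```

```bash
python3 goto.py .504 .223 .28; python3 look.py w6
```

```text
7.075 [ 0.4795 -0.2406  0.1113] [3.1369e+00 1.6000e-03 1.5682e+00] q [ 0.11  0.61  0.34  1.96 -0.33  0.62  0.66] F [-0.3 -0.6 -1.3] w 0.0382
shift [ 3.089  0.16  -1.129] turn [ 0.006  0.002 -0.003]
7.075 [ 0.4795 -0.2406  0.1113] [3.1369e+00 1.6000e-03 1.5682e+00]
cam [ 0.4786 -0.1686  0.2368] fwd [ 0.004 -0.289 -0.957]
```

View pics/w6.png

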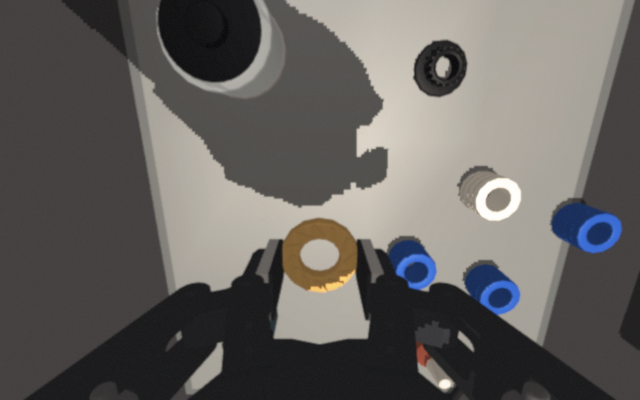

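```bash
python3 - <<'E'
import pickle
from h import *
s,c=pickle.load(open('pics/w6.pkl','rb'))
print(onz(c,(319.5,255),.1113-.018+.008)-s['position'])
E
```

```text
[-0.00032982  0.00132352 -0.01001898]
```

arm_command(deltas=[[-0.3, 0.1, 0, -0.3, 0, 0, 0], [-0.3, 0.3, 0, -0.6, 0, 0, 0], [-0.3, 0.6, 0.1, -0.9, 0, 0, 0], [-0.3, 0.9, 0.2, -0.95, 0, 0, 0], [-0.3, 1, 0.3, -0.95, 0, 0, 0]])

```text
clock: 7.75
position: [0.5242, -0.087, 0.2508]
tool_rot: [3.141, -0.001, 1.572]
force: [-0.8, 0.3, -1.0]
grip_width: 0.0379
```

arm_command(deltas=[[-0.3, 0.4, 0, 0, 0, 0, 0], [-0.3, 0.8, 0, 0, 0, 0, 0], [-0.3, 1, 0, 0, 0, 0, 0]])

```text
clock: 8.12
position: [0.5234, 0.0626, 0.2494]
tool_rot: [-3.14, 0.0, 1.571]
force: [0.4, -0.4, -0.6]
grip_width: 0.038
```

arm_command(deltas=[[-0.3, 0.4, 0, 0, 0, 0, 0], [-0.3, 0.8, 0, 0, 0, 0, 0], [-0.3, 1, 0, 0, 0, 0, 0], [-0.3, 1, 0, 0, 0, 0, 0], [-0.3, 1, 0, 0, 0, 0, 0]])

```text
clock: 8.75
position: [0.5244, 0.2086, 0.2498]
tool_rot: [-3.141, 0.001, 1.567]
force: [0.6, -0.1, -0.1]
grip_width: 0.0382
```

```bash
python3 goto.py .504 .223 .2
```

```text
8.75 [0.5244 0.2086 0.2498] [-3.1408e+00  1.2000e-03  1.5671e+00] q [-0.76  0.45  0.38  1.78 -0.2   0.96 -0.3 ] F [ 0.6 -0.1 -0.1] w 0.0382
shift [ 0.096 -0.136  0.332] turn [-0.001  0.002 -0.005]
```

arm_command(deltas=[[-0.3, 0.09, -0.134, 0, 0, 0, 0], [-0.3, 0.09, -0.134, 0.2, 0, 0, 0], [-0.3, 0.09, -0.134, 0.33, 0, 0, 0], [-0.3, 0.09, -0.134, 0.33, 0, 0, 0], [-0.3, 0.09, -0.134, 0.33, 0, 0, 0]])

```text
clock: 9.38
position: [0.5048, 0.2227, 0.2016]
tool_rot: [3.141, -0.0, 1.567]
force: [-0.0, 0.1, 0.5]
grip_width: 0.0379
```

```bash
python3 goto.py .5043 .222 .125; python3 look.py w7; python3 - <<'E'
from workcell import cams
import cv2
a=cams.grab_frame('side');b=cams.grab_frame('scene')
cv2.imwrite('pics/ss7.png',cv2.resize(cv2.hconcat([a[60:190,190:310],b[180:310,360:480]]),None,fx=3.3,fy=3.3,interpolation=cv2.INTER_CUBIC))
E
```

```text
9.375 [0.5048 0.2227 0.2016] [ 3.1410e+00 -1.0000e-04  1.5669e+00] q [-0.78  0.49  0.36  1.86 -0.22  0.84 -0.32] F [-0.   0.1  0.5] w 0.0379
shift [-0.005 -0.003  0.511] turn [ 0.001 -0.    -0.005]
9.375 [0.5048 0.2227 0.2016] [ 3.1410e+00 -1.0000e-04  1.5669e+00]
cam [0.5044 0.2945 0.3272] fwd [-0.    -0.287 -0.958]
```

View pics/w7.png

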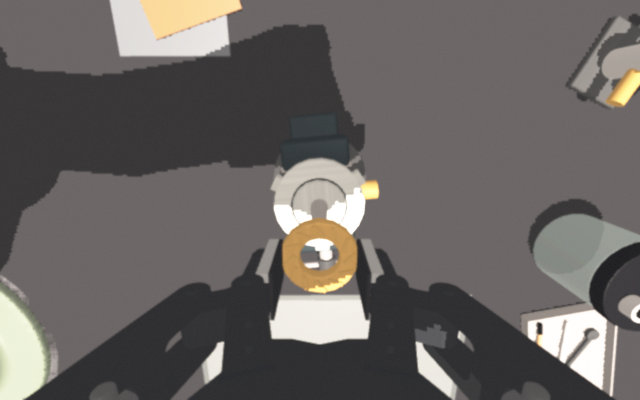

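View pics/ss7.png

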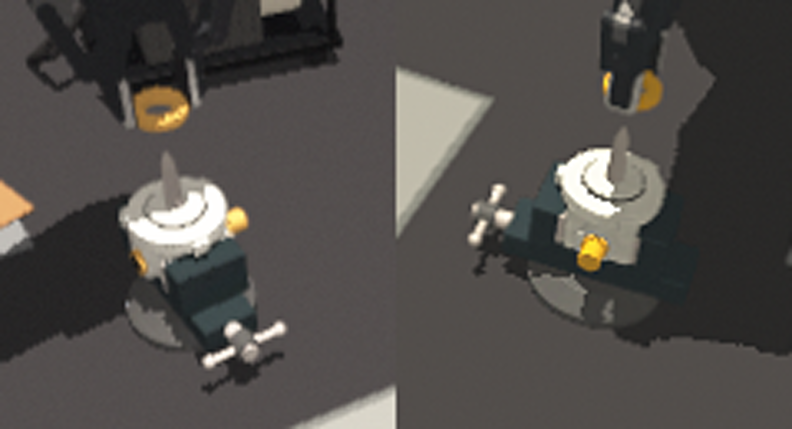

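arm_command(deltas=[[-0.3, -0.004, -0.003, 0.15, 0, 0, 0], [-0.3, -0.004, -0.003, 0.3, 0, 0, 0], [-0.3, -0.004, -0.003, 0.4, 0, 0, 0], [-0.3, -0.004, -0.003, 0.46, 0, 0, 0], [-0.3, -0.004, -0.003, 0.48, 0, 0, 0], [-0.3, -0.004, -0.003, 0.49, 0, 0, 0]])

```text
clock: 10.28
position: [0.5039, 0.223, 0.1277]
tool_rot: [3.141, -0.0, 1.568]
force: [0.3, -0.5, -0.7]
grip_width: 0.0378
```

arm_command(deltas=[[-0.3, 0, 0, 0.01, 0, 0, 0], [-0.3, 0, 0, 0.02, 0, 0, 0], [-0.3, 0, 0, 0.025, 0, 0, 0], [-0.3, 0, 0, 0.025, 0, 0, 0]])

```text
clock: 10.78
position: [0.5037, 0.2229, 0.1237]
tool_rot: [3.142, 0.0, 1.568]
force: [0.1, 0.3, 0.5]
grip_width: 0.0382
```

```bash
cat > ss.py <<'E'
import sys
from workcell import cams
import cv2
a=cams.grab_frame('side');b=cams.grab_frame('scene')
cv2.imwrite(f'pics/{sys.argv[1]}.png',cv2.resize(cv2.hconcat([a[60:190,190:310],b[180:310,360:480]]),None,fx=3.3,fy=3.3,interpolation=cv2.INTER_CUBIC))
E
python3 goto.py .5043 .222 .123; python3 look.py w8; python3 ss.py ss8
```

```text
10.775 [0.5037 0.2229 0.1237] [3.1416 0.     1.5684] q [-0.74  0.6   0.3   1.91 -0.27  0.67 -0.27] F [0.1 0.3 0.5] w 0.0382
shift [-0.006  0.004  0.004] turn [ 0.     0.    -0.003]
10.775 [0.5037 0.2229 0.1237] [3.1416 0.     1.5684]
cam [0.5034 0.2947 0.2492] fwd [-0.001 -0.287 -0.958]
```

View pics/w8.png

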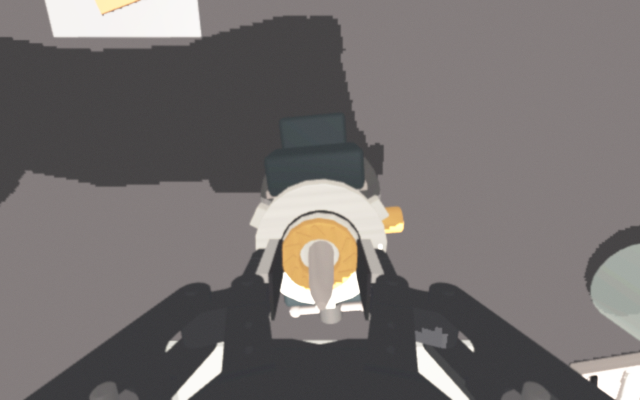

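View pics/ss8.png

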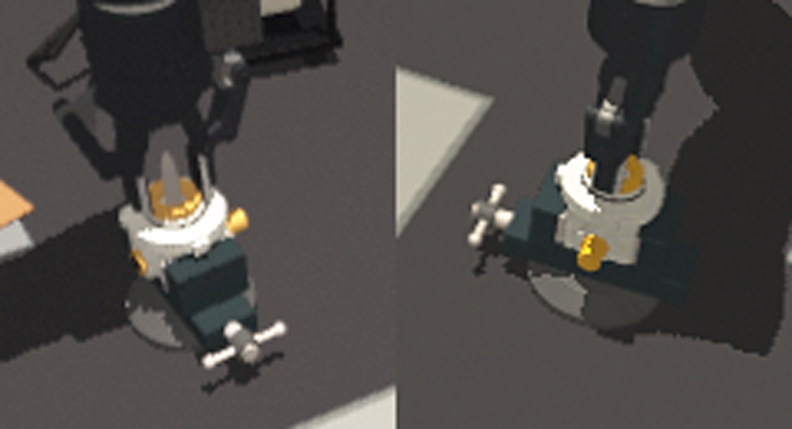

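Centred, with no contact yet. I'll lower a few more millimetres until the force shows contact.

arm_command(deltas=[[-0.3, 0, 0, 0.007, 0, 0, 0], [-0.3, 0, 0, 0.013, 0, 0, 0], [-0.3, 0, 0, 0.013, 0, 0, 0]])

```text
clock: 11.3
position: [0.5039, 0.223, 0.123]
tool_rot: [3.141, -0.001, 1.568]
force: [-8.9, -2.7, 29.4]
grip_width: 0.0384
```

```bash
python3 goto.py .5043 .222 .123
```

```text
11.3 [0.5039 0.223  0.123 ] [ 3.1412e+00 -9.0000e-04  1.5681e+00] q [-0.74  0.6   0.3   1.91 -0.28  0.67 -0.27] F [-8.9 -2.7 29.4] w 0.0384
shift [-0.006  0.003 -0.   ] turn [ 0.    -0.001 -0.003]
```

Contact at TCP 0.123, exactly the expected seat height. I'll ease off and release.

arm_command(deltas=[[-0.3, 0, 0, -0.008, 0, 0, 0], [0, 0, 0, -0.008, 0, 0, 0], [0.2, 0, 0, -0.008, 0, 0, 0], [0.3, 0, 0, -0.008, 0, 0, 0], [0.3, 0, 0, -0.1, 0, 0, 0], [0.3, 0, 0, -0.4, 0, 0, 0], [0.3, 0, 0, -0.7, 0, 0, 0], [0.3, 0, 0, -0.9, 0, 0, 0]])

```text
clock: 12.3
position: [0.5041, 0.2229, 0.2597]
tool_rot: [3.14, -0.001, 1.568]
force: [-0.1, 0.5, -0.5]
grip_width: 0.0555
```

```bash
python3 goto.py .55 -.1 .26; python3 look.py w9; python3 ss.py ss9
```

```text
12.3 [0.5041 0.2229 0.2597] [ 3.1396e+00 -1.2000e-03  1.5681e+00] q [-0.81  0.41  0.39  1.8  -0.19  0.96 -0.35] F [-0.1  0.5 -0.5] w 0.0555
shift [-2.152  0.312 -0.004] turn [ 0.003 -0.002 -0.003]
12.3 [0.5041 0.2229 0.2597] [ 3.1396e+00 -1.2000e-03  1.5681e+00]
cam [0.5035 0.2945 0.3853] fwd [ 0.001 -0.286 -0.958]
```

View pics/w9.png

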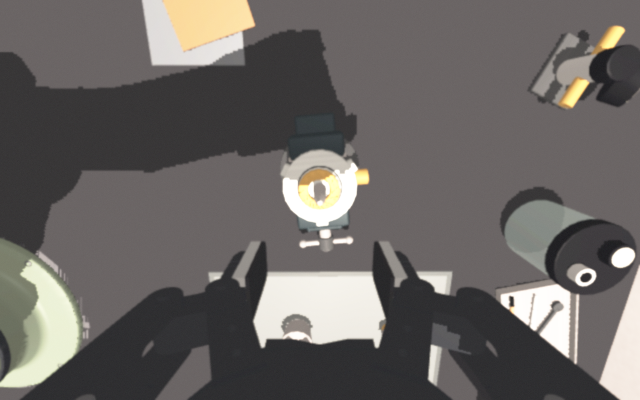

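View pics/ss9.png

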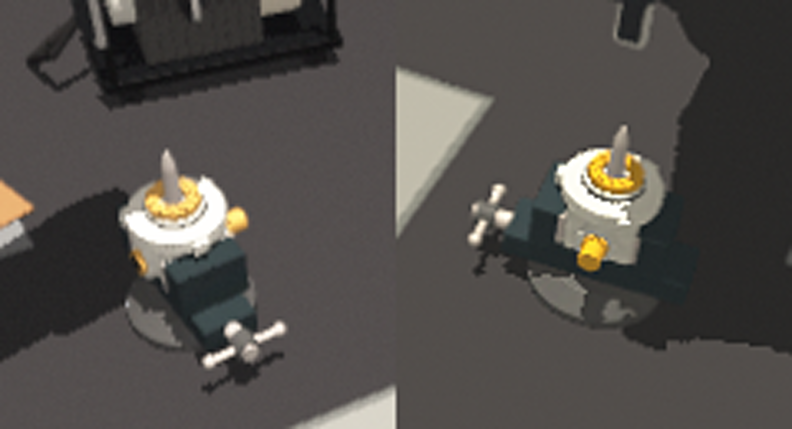

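The ring is flat on the spigot and centred. Next is the white element at (0.613,-0.232).

arm_command(deltas=[[0.3, -0.35, 0.1, 0, 0, 0, 0], [0.3, -0.75, 0.2, 0, 0, 0, 0], [0.3, -1, 0.3, 0, 0, 0, 0]])

```text
clock: 12.82
position: [0.5482, 0.0699, 0.2564]
tool_rot: [-3.141, 0.001, 1.566]
force: [0.4, 1.0, 0.0]
grip_width: 0.0552
```

arm_command(deltas=[[0.3, -0.4, 0.1, 0, 0, 0, 0], [0.3, -0.8, 0.2, 0, 0, 0, 0], [0.3, -1, 0.3, 0, 0, 0, 0]])

```text
clock: 13.2
position: [0.5926, -0.081, 0.2563]
tool_rot: [-3.141, 0.001, 1.565]
force: [0.3, 0.9, 0.5]
grip_width: 0.0555
```

arm_command(deltas=[[0.3, -0.4, 0.05, 0, 0, 0, 0], [0.3, -0.8, 0.12, 0.2, 0, 0, 0], [0.3, -1, 0.12, 0.5, 0, 0, 0], [0.3, -1, 0.12, 0.7, 0, 0, 0], [0.3, -1, 0.12, 0.8, 0, 0, 0], [0.3, -1, 0.12, 0.8, 0, 0, 0]])

```text
clock: 13.95
position: [0.6104, -0.2267, 0.1361]
tool_rot: [-3.14, -0.0, 1.569]
force: [0.2, 1.1, -0.6]
grip_width: 0.0555
```

```bash
python3 goto.py .6127 -.232 .03; python3 look.py w10
```

```text
13.95 [ 0.6104 -0.2267  0.1361] [-3.1402e+00 -5.0000e-04  1.5690e+00] q [ 0.03  0.73  0.37  1.63 -0.33  0.85  0.53] F [ 0.2  1.1 -0.6] w 0.0555
shift [-0.036  0.016  0.708] turn [-0.002 -0.001 -0.002]
13.95 [ 0.6104 -0.2267  0.1361] [-3.1402e+00 -5.0000e-04  1.5690e+00]
cam [ 0.6102 -0.155   0.2617] fwd [-0.002 -0.287 -0.958]
```

View pics/w10.png

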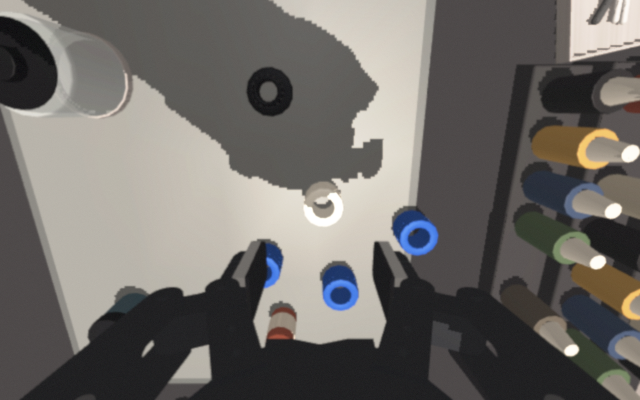

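```bash
python3 - <<'E'
import pickle
from h import *
s,c=pickle.load(open('pics/w10.pkl','rb'))
print(onz(c,(323.5,207),.028))
print(onz(c,(269.5,91),.005))
E
```

```text
[ 0.61328428 -0.23174929  0.028     ]
[ 0.56890477 -0.13893904  0.005     ]
```

arm_command(deltas=[[0.3, -0.036, 0.016, 0.1, 0, 0, 0], [0.3, -0.036, 0.016, 0.4, 0, 0, 0], [0.3, -0.036, 0.016, 0.6, 0, 0, 0], [0.3, -0.036, 0.016, 0.7, 0, 0, 0], [0.3, -0.036, 0.016, 0.75, 0, 0, 0], [0.3, -0.036, 0.016, 0.75, 0, 0, 0]])

```text
clock: 14.75
position: [0.6133, -0.2329, 0.0247]
tool_rot: [3.141, 0.0, 1.568]
force: [-1.0, 0.6, 0.3]
grip_width: 0.0555
```

```bash
python3 goto.py .6127 -.232 .023; python3 look.py w11
```

```text
14.75 [ 0.6133 -0.2329  0.0247] [3.1410e+00 2.0000e-04 1.5684e+00] q [ 0.08  0.88  0.3   1.65 -0.38  0.67  0.58] F [-1.   0.6  0.3] w 0.0555
shift [ 0.006 -0.004  0.011] turn [ 0.001  0.    -0.003]
14.75 [ 0.6133 -0.2329  0.0247] [3.1410e+00 2.0000e-04 1.5684e+00]
cam [ 0.6129 -0.1611  0.1502] fwd [ 0.    -0.288 -0.958]
```

View pics/w11.png

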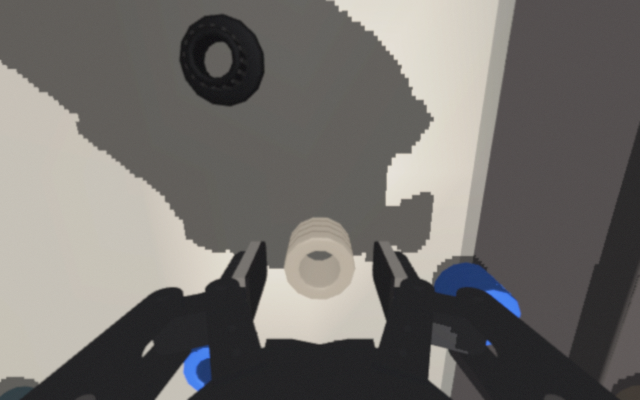

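The element sits centred between the jaws at (320,265). I'll close and lift.

arm_command(deltas=[[0.1, 0.005, 0, 0, 0, 0, 0], [-0.1, 0.005, 0, 0, 0, 0, 0], [-0.3, 0.005, 0, 0, 0, 0, 0], [-0.4, 0.005, 0, 0, 0, 0, 0], [-0.4, 0.005, 0, 0, 0, 0, 0]], newtons=40)

```text
clock: 15.42
position: [0.6134, -0.232, 0.025]
tool_rot: [3.141, 0.0, 1.568]
force: [-2.3, 1.1, 7.1]
grip_width: 0.0327
```

arm_command(deltas=[[-0.4, 0, 0, -0.05, 0, 0, 0], [-0.4, 0, 0, -0.3, 0, 0, 0], [-0.4, 0, 0, -0.6, 0, 0, 0], [-0.4, 0, 0, -1, 0, 0, 0], [-0.4, 0, 0, -1, 0, 0, 0]])

```text
clock: 16.05
position: [0.6148, -0.233, 0.1793]
tool_rot: [3.135, 0.002, 1.568]
force: [-0.7, -0.1, -0.9]
grip_width: 0.0322
```

```bash
python3 goto.py .504 .222 .26; python3 look.py w12
```

```text
16.05 [ 0.6148 -0.233   0.1793] [3.1347e+00 2.0000e-03 1.5680e+00] q [ 0.02  0.68  0.4   1.59 -0.31  0.92  0.52] F [-0.7 -0.1 -0.9] w 0.0322
shift [ 3.03  -0.743 -0.549] turn [ 0.009  0.003 -0.004]
16.05 [ 0.6148 -0.233   0.1793] [3.1347e+00 2.0000e-03 1.5680e+00]
cam [ 0.6136 -0.161   0.3048] fwd [ 0.006 -0.289 -0.957]
```

View pics/w12.png

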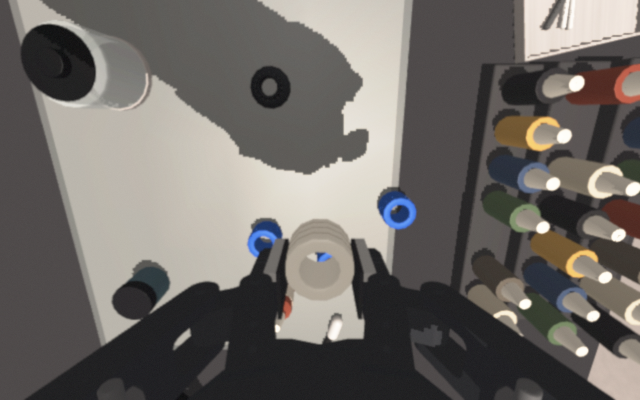

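arm_command(deltas=[[-0.4, 0.2, 0, -0.2, 0, 0, 0], [-0.4, 0.5, -0.1, -0.4, 0, 0, 0], [-0.4, 0.8, -0.2, -0.5, 0, 0, 0], [-0.4, 1, -0.25, -0.5, 0, 0, 0]])

```text
clock: 16.6
position: [0.5753, -0.0798, 0.2496]
tool_rot: [3.141, -0.001, 1.57]
force: [0.5, 0.5, -0.0]
grip_width: 0.0324
```

arm_command(deltas=[[-0.4, 0.4, -0.1, 0, 0, 0, 0], [-0.4, 0.8, -0.2, 0, 0, 0, 0], [-0.4, 1, -0.25, 0, 0, 0, 0]])

```text
clock: 16.98
position: [0.5374, 0.0715, 0.2484]
tool_rot: [-3.14, -0.0, 1.572]
force: [0.7, -1.0, -0.5]
grip_width: 0.0321
```

arm_command(deltas=[[-0.4, 0.35, -0.1, 0, 0, 0, 0], [-0.4, 0.7, -0.2, 0, 0, 0, 0], [-0.4, 1, -0.24, 0, 0, 0, 0], [-0.4, 1.0, -0.24, 0.1, 0, 0, 0], [-0.4, 1.0, -0.24, 0.2, 0, 0, 0], [-0.4, 1.0, -0.24, 0.2, 0, 0, 0]])

```text
clock: 17.73
position: [0.5027, 0.2168, 0.2178]
tool_rot: [-3.139, 0.002, 1.567]
force: [0.6, 0.1, 0.4]
grip_width: 0.0324
```

```bash
python3 goto.py .504 .2225 .2; python3 look.py w13
```

```text
17.725 [0.5027 0.2168 0.2178] [-3.1395e+00  1.8000e-03  1.5667e+00] q [-0.8   0.46  0.39  1.85 -0.22  0.87 -0.31] F [0.6 0.1 0.4] w 0.0324
shift [0.038 0.009 0.119] turn [-0.003  0.002 -0.005]
17.725 [0.5027 0.2168 0.2178] [-3.1395e+00  1.8000e-03  1.5667e+00]
cam [0.5028 0.2887 0.3432] fwd [-0.003 -0.289 -0.957]
```

View pics/w13.png

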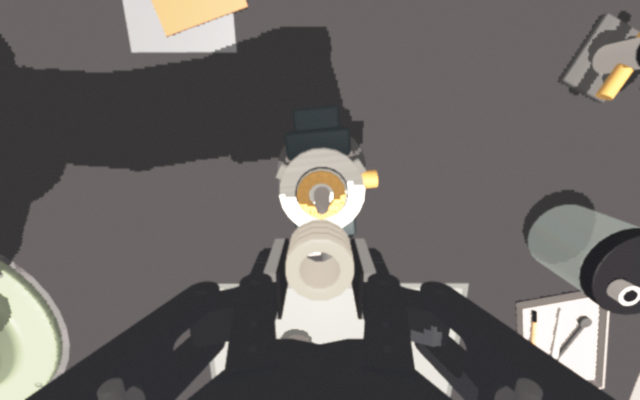

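```bash
python3 - <<'E'
import pickle
from h import *
s,c=pickle.load(open('pics/w13.pkl','rb'))
print(onz(c,(320,270),s['position'][2]+.003)-s['position'])
E
```

```text
[-0.00012316  0.00031392  0.003     ]
```

arm_command(deltas=[[-0.4, 0.04, 0.009, 0, 0, 0, 0], [-0.4, 0.04, 0.009, 0.12, 0, 0, 0], [-0.4, 0.04, 0.009, 0.12, 0, 0, 0], [-0.4, 0.04, 0.009, 0.3, 0, 0, 0], [-0.4, 0.04, 0.009, 0.45, 0, 0, 0], [-0.4, 0.04, 0.009, 0.48, 0, 0, 0], [-0.4, 0.04, 0.009, 0.49, 0, 0, 0], [-0.4, 0.04, 0.009, 0.49, 0, 0, 0]])

```text
clock: 18.77
position: [0.5049, 0.2244, 0.1466]
tool_rot: [3.141, -0.001, 1.568]
force: [0.5, 0.4, -0.5]
grip_width: 0.0321
```

```bash
python3 goto.py .504 .2225 .139
```

```text
18.775 [0.5049 0.2244 0.1466] [ 3.1406e+00 -6.0000e-04  1.5683e+00] q [-0.77  0.57  0.34  1.9  -0.28  0.72 -0.27] F [ 0.5  0.4 -0.5] w 0.0321
shift [-0.013 -0.006  0.05 ] turn [ 0.001 -0.001 -0.003]
```

arm_command(deltas=[[-0.4, -0.008, -0.005, 0.02, 0, 0, 0], [-0.4, -0.008, -0.005, 0.035, 0, 0, 0], [-0.4, -0.008, -0.005, 0.043, 0, 0, 0], [-0.4, -0.008, -0.005, 0.05, 0, 0, 0], [-0.4, -0.008, -0.005, 0.05, 0, 0, 0]])

```text
clock: 19.4
position: [0.5037, 0.2231, 0.1381]
tool_rot: [-3.141, 0.0, 1.568]
force: [1.2, 0.9, -0.3]
grip_width: 0.0323
```

```bash
python3 goto.py .504 .2225 .139; python3 ss.py ss14
```

```text
19.4 [0.5037 0.2231 0.1381] [-3.1415e+00  1.0000e-04  1.5684e+00] q [-0.77  0.58  0.34  1.91 -0.28  0.7  -0.26] F [ 1.2  0.9 -0.3] w 0.0323
shift [-0.004  0.002 -0.006] turn [-0.     0.    -0.003]
```

View pics/ss14.png

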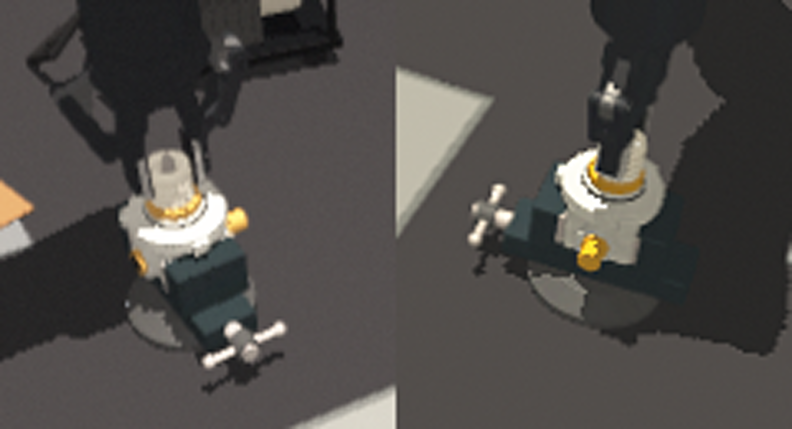

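Almost there; I'll continue in small steps to contact.

arm_command(deltas=[[-0.4, 0, 0, 0.007, 0, 0, 0], [-0.4, 0, 0, 0.007, 0, 0, 0]])

```text
clock: 19.75
position: [0.5039, 0.2231, 0.1379]
tool_rot: [3.141, -0.001, 1.568]
force: [-4.3, -1.2, 15.6]
grip_width: 0.0325
```

arm_command(deltas=[[-0.4, 0, 0, 0.006, 0, 0, 0], [-0.4, 0, 0, 0.006, 0, 0, 0]])

```text
clock: 20.0
position: [0.5039, 0.2232, 0.1377]
tool_rot: [3.141, -0.001, 1.568]
force: [-9.3, -2.5, 33.4]
grip_width: 0.0321
```

Firm contact at 0.1378, so the element is seated. I'll release and retreat.

arm_command(deltas=[[-0.4, 0, 0, -0.012, 0, 0, 0], [-0.1, 0, 0, -0.012, 0, 0, 0], [0.1, 0, 0, -0.012, 0, 0, 0], [0.1, 0, 0, -0.012, 0, 0, 0], [0.1, 0, 0, -0.1, 0, 0, 0], [0.1, 0, 0, -0.4, 0, 0, 0], [0.1, 0, 0, -0.7, 0, 0, 0], [0.1, 0, 0, -0.75, 0, 0, 0]])

```text
clock: 21.0
position: [0.5048, 0.2234, 0.2522]
tool_rot: [3.138, -0.003, 1.568]
force: [-0.2, -0.5, -0.6]
grip_width: 0.0469
```

```bash
python3 goto.py .5685 -.139 .26; python3 look.py w15; python3 ss.py ss15
```

```text
21.0 [0.5048 0.2234 0.2522] [ 3.1376e+00 -2.7000e-03  1.5681e+00] q [-0.83  0.43  0.41  1.81 -0.21  0.94 -0.33] F [-0.2 -0.5 -0.6] w 0.0469
shift [-2.415  0.431 -0.057] turn [ 0.005 -0.003 -0.003]
21.0 [0.5048 0.2234 0.2522] [ 3.1376e+00 -2.7000e-03  1.5681e+00]
cam [0.504  0.2948 0.3779] fwd [ 0.003 -0.285 -0.959]
```

View pics/w15.png

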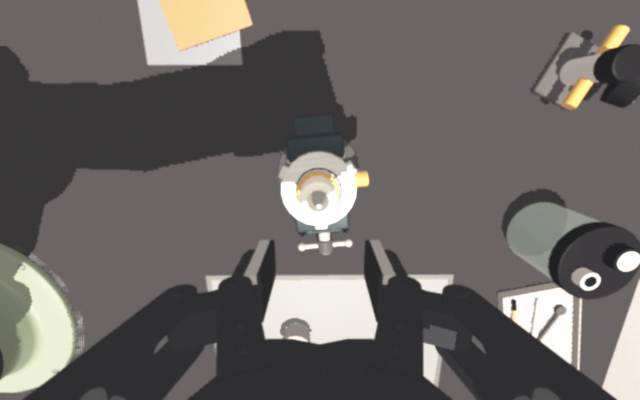

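View pics/ss15.png

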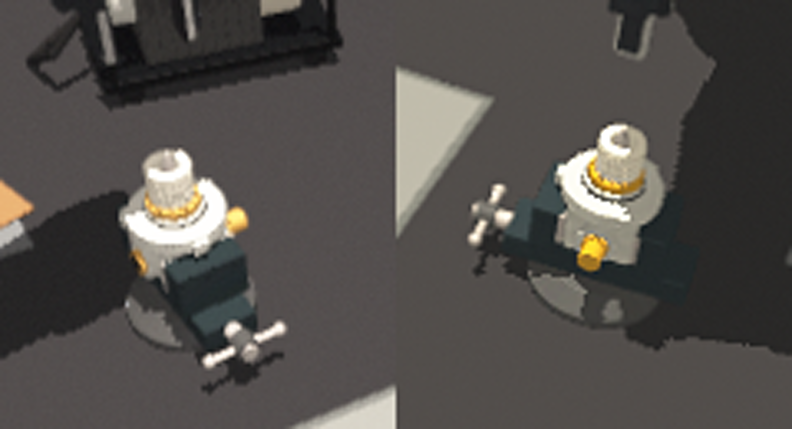

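The element stands upright on the deflector. Next is the baffle at (0.5685,-0.139).

arm_command(deltas=[[0.1, -0.4, 0.1, 0, 0, 0, 0], [0.1, -0.8, 0.2, 0, 0, 0, 0], [0.1, -1, 0.3, 0, 0, 0, 0]])

```text
clock: 21.52
position: [0.5481, 0.0695, 0.2478]
tool_rot: [-3.14, 0.001, 1.566]
force: [-0.4, 0.8, -0.2]
grip_width: 0.0469
```

arm_command(deltas=[[0.1, -0.4, 0.1, 0.1, 0, 0, 0], [0.1, -0.8, 0.12, 0.2, 0, 0, 0], [0.1, -1, 0.12, 0.4, 0, 0, 0], [0.1, -1, 0.12, 0.4, 0, 0, 0]])

```text
clock: 22.02
position: [0.5641, -0.0797, 0.1859]
tool_rot: [-3.136, 0.001, 1.564]
force: [-0.5, 1.1, -0.6]
grip_width: 0.0471
```

arm_command(deltas=[[0.1, -0.35, 0, 0.2, 0, 0, 0], [0.1, -0.41, 0, 0.4, 0, 0, 0], [0.1, -0.41, 0, 0.4, 0, 0, 0], [0.1, -0.41, 0, 0.4, 0, 0, 0]])

```text
clock: 22.52
position: [0.5664, -0.1373, 0.1295]
tool_rot: [3.141, -0.0, 1.57]
force: [0.4, -0.1, 0.5]
grip_width: 0.0469
```

```bash
python3 goto.py .5685 -.139 .03; python3 look.py w16
```

```text
22.525 [ 0.5664 -0.1373  0.1295] [ 3.1412e+00 -4.0000e-04  1.5698e+00] q [-0.12  0.64  0.37  1.83 -0.33  0.73  0.43] F [ 0.4 -0.1  0.5] w 0.0469
shift [-0.012  0.014  0.664] turn [ 0.    -0.001 -0.001]
22.525 [ 0.5664 -0.1373  0.1295] [ 3.1412e+00 -4.0000e-04  1.5698e+00]
cam [ 0.5659 -0.0656  0.2551] fwd [ 0.    -0.287 -0.958]
```

View pics/w16.png

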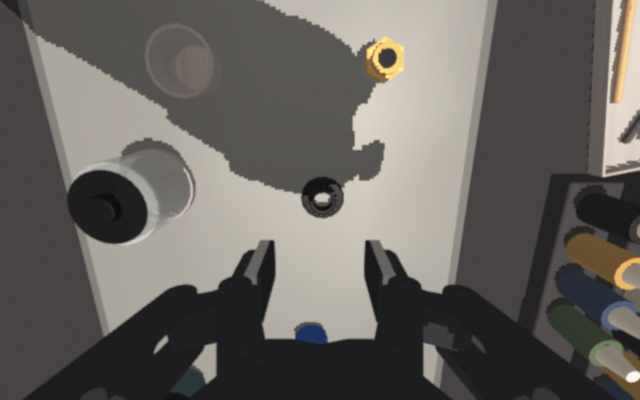

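```bash
python3 - <<'E'
import pickle
from h import *
s,c=pickle.load(open('pics/w16.pkl','rb'))
print(onz(c,(322.3,197),.005))
E
```

```text
[ 0.568607   -0.13839068  0.005     ]
```

arm_command(deltas=[[0.1, -0.01, 0.012, 0.1, 0, 0, 0], [0.1, -0.01, 0.012, 0.3, 0, 0, 0], [0.1, -0.01, 0.012, 0.5, 0, 0, 0], [0.1, -0.01, 0.012, 0.65, 0, 0, 0], [0.1, -0.01, 0.012, 0.7, 0, 0, 0], [0.1, -0.01, 0.012, 0.7, 0, 0, 0]])

```text
clock: 23.32
position: [0.5677, -0.14, 0.0238]
tool_rot: [-3.141, -0.0, 1.569]
force: [-0.2, -0.3, -0.1]
grip_width: 0.047
```

```bash
python3 goto.py .5685 -.139 .024; python3 look.py w17
```

```text
23.325 [ 0.5677 -0.14    0.0238] [-3.1414 -0.      1.5686] q [-0.05  0.8   0.28  1.85 -0.4   0.54  0.49] F [-0.2 -0.3 -0.1] w 0.047
shift [ 0.007  0.005 -0.002] turn [-0.    -0.    -0.003]
23.325 [ 0.5677 -0.14    0.0238] [-3.1414 -0.      1.5686]
cam [ 0.5674 -0.0682  0.1493] fwd [-0.001 -0.287 -0.958]
```

View pics/w17.png

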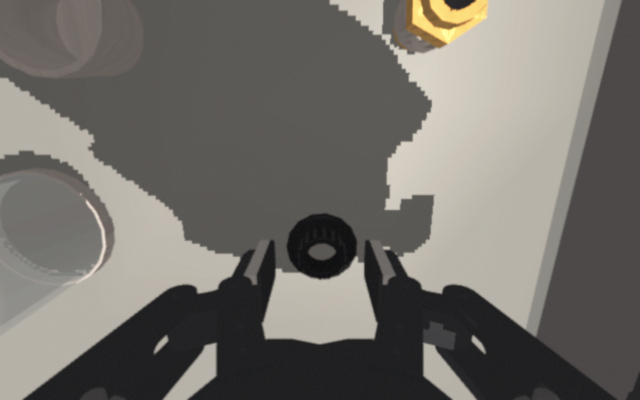

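arm_command(deltas=[[0.1, 0.007, 0.005, -0.008, 0, 0, 0], [-0.1, 0.007, 0.005, -0.008, 0, 0, 0], [-0.3, 0.007, 0.005, -0.008, 0, 0, 0], [-0.5, 0.007, 0.005, -0.008, 0, 0, 0], [-0.6, 0.007, 0.005, -0.008, 0, 0, 0], [-0.6, 0.007, 0.005, -0.008, 0, 0, 0], [-0.6, 0.007, 0.005, -0.008, 0, 0, 0]], newtons=40)

```text
clock: 24.25
position: [0.5685, -0.139, 0.0254]
tool_rot: [3.141, -0.0, 1.568]
force: [-1.7, 1.1, 9.0]
grip_width: 0.0213
```

```bash
python3 goto.py .5685 -.139 .024; python3 look.py w18
```

```text
24.25 [ 0.5685 -0.139   0.0254] [ 3.1413e+00 -1.0000e-04  1.5684e+00] q [-0.06  0.8   0.28  1.85 -0.4   0.54  0.49] F [-1.7  1.1  9. ] w 0.0213
shift [0.    0.    0.009] turn [ 0.    -0.    -0.003]
24.25 [ 0.5685 -0.139   0.0254] [ 3.1413e+00 -1.0000e-04  1.5684e+00]
cam [ 0.5682 -0.0673  0.151 ] fwd [-0.    -0.287 -0.958]
```

View pics/w18.png

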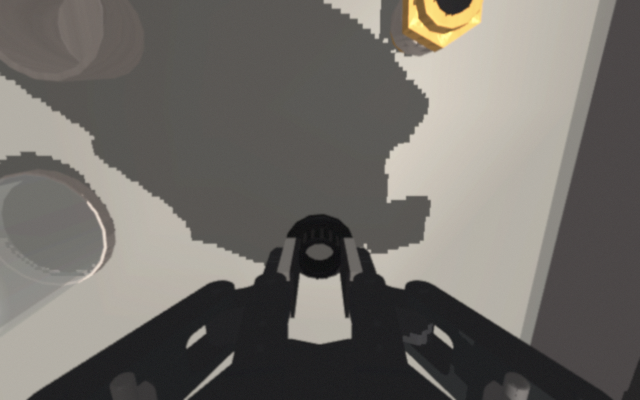

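The hub is gripped. I'll lift it and carry it to the head.

arm_command(deltas=[[-0.6, 0, 0, -0.1, 0, 0, 0], [-0.6, 0, 0, -0.4, 0, 0, 0], [-0.6, 0, 0, -0.8, 0, 0, 0], [-0.6, 0, 0, -1, 0, 0, 0]])

```text
clock: 24.8
position: [0.569, -0.1394, 0.1787]
tool_rot: [3.138, 0.0, 1.568]
force: [0.6, -0.0, -0.8]
grip_width: 0.0216
```

arm_command(deltas=[[-0.6, 0.2, -0.05, -0.2, 0, 0, 0], [-0.6, 0.6, -0.1, -0.5, 0, 0, 0], [-0.6, 1, -0.2, -0.5, 0, 0, 0], [-0.6, 1, -0.2, -0.5, 0, 0, 0]])

```text
clock: 25.3
position: [0.5381, 0.0152, 0.2513]
tool_rot: [3.141, -0.002, 1.573]
force: [-0.2, -0.5, -0.1]
grip_width: 0.0214
```

arm_command(deltas=[[-0.6, 0.4, -0.1, 0, 0, 0, 0], [-0.6, 0.8, -0.23, 0, 0, 0, 0], [-0.6, 1, -0.23, 0, 0, 0, 0], [-0.6, 1, -0.23, 0, 0, 0, 0]])

```text
clock: 25.8
position: [0.5043, 0.1629, 0.2503]
tool_rot: [3.142, -0.0, 1.571]
force: [-0.2, -1.0, 0.2]
grip_width: 0.0216
```

```bash
python3 goto.py .504 .2225 .21; python3 look.py w19
```

```text
25.8 [0.5043 0.1629 0.2503] [ 3.1415e+00 -3.0000e-04  1.5714e+00] q [-0.75  0.4   0.43  1.86 -0.2   0.92 -0.22] F [-0.2 -1.   0.2] w 0.0216
shift [ 0.397 -0.002  0.269] turn [ 0.    -0.     0.001]
25.8 [0.5043 0.1629 0.2503] [ 3.1415e+00 -3.0000e-04  1.5714e+00]
cam [0.5038 0.2346 0.3759] fwd [ 0.    -0.287 -0.958]
```

View pics/w19.png

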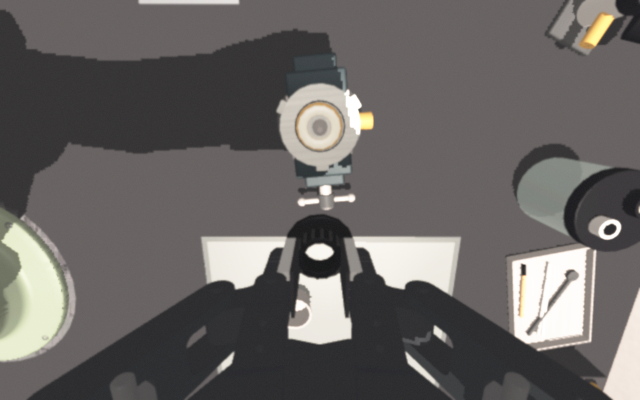

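```bash
python3 - <<'E'
import pickle
from h import *
s,c=pickle.load(open('pics/w19.pkl','rb'))
print(onz(c,(319.5,252),s['position'][2]-.0094)-s['position'])
print(onz(c,(319,127),.135))
E
```

```text
[-0.00033814  0.0033416  -0.0094    ]
[0.50356015 0.22263335 0.135     ]
```

arm_command(deltas=[[-0.6, 0.3, 0, 0, 0, 0, 0], [-0.6, 0.39, 0, 0.1, 0, 0, 0], [-0.6, 0.39, 0, 0.25, 0, 0, 0], [-0.6, 0.39, 0, 0.25, 0, 0, 0], [-0.6, 0.39, 0, 0.25, 0, 0, 0]])

```text
clock: 26.48
position: [0.5053, 0.2185, 0.2131]
tool_rot: [3.141, 0.0, 1.567]
force: [0.4, 0.3, 0.6]
grip_width: 0.0216
```

```bash
python3 goto.py .504 .2225 .17; python3 look.py w20;python3 ss.py ss20
```

```text
26.475 [0.5053 0.2185 0.2131] [3.1411e+00 2.0000e-04 1.5668e+00] q [-0.81  0.48  0.4   1.85 -0.24  0.86 -0.3 ] F [0.4 0.3 0.6] w 0.0216
shift [ 0.027 -0.009  0.287] turn [ 0.001  0.    -0.005]
26.475 [0.5053 0.2185 0.2131] [3.1411e+00 2.0000e-04 1.5668e+00]
cam [0.505  0.2903 0.3386] fwd [-0.001 -0.288 -0.958]
```

View pics/w20.png

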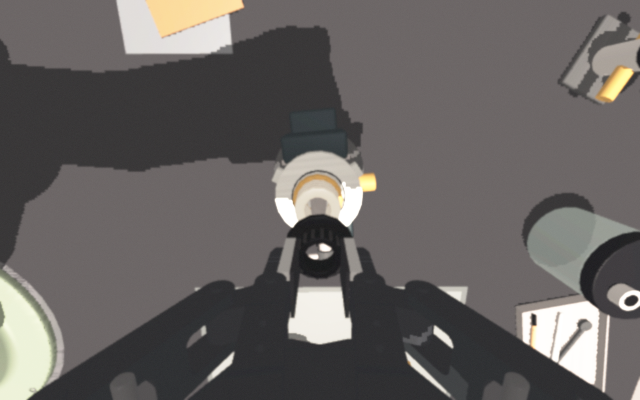

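View pics/ss20.png

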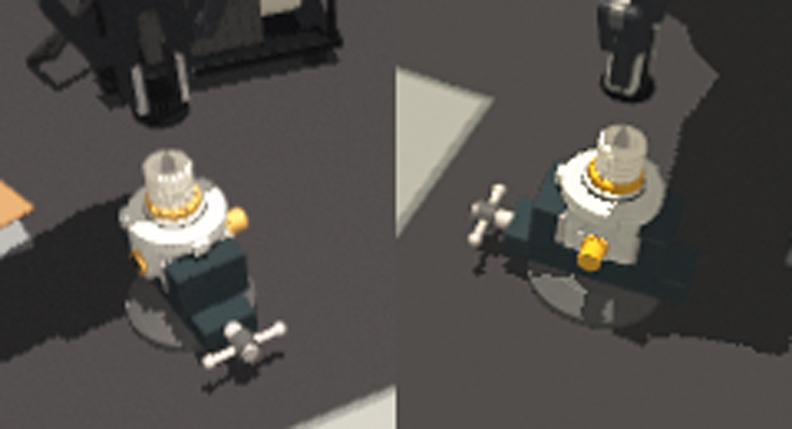

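arm_command(deltas=[[-0.6, 0.023, -0.009, 0, 0, 0, 0], [-0.6, 0.023, -0.009, 0.05, 0, 0, 0], [-0.6, 0.023, -0.009, 0.13, 0, 0, 0], [-0.6, 0.023, -0.009, 0.2, 0, 0, 0], [-0.6, 0.023, -0.009, 0.25, 0, 0, 0], [-0.6, 0.023, -0.009, 0.27, 0, 0, 0], [-0.6, 0.023, -0.009, 0.27, 0, 0, 0]])

```text
clock: 27.5
position: [0.5035, 0.223, 0.1718]
tool_rot: [-3.141, 0.0, 1.568]
force: [-0.2, -0.2, -0.3]
grip_width: 0.0213
```

```bash
python3 goto.py .504 .222 .1664; python3 look.py w21;python3 ss.py ss21
```

```text
27.5 [0.5035 0.223  0.1718] [-3.1415e+00  2.0000e-04  1.5683e+00] q [-0.79  0.53  0.37  1.88 -0.27  0.77 -0.28] F [-0.2 -0.2 -0.3] w 0.0213
shift [-0.007  0.004  0.036] turn [-0.     0.    -0.003]
27.5 [0.5035 0.223  0.1718] [-3.1415e+00  2.0000e-04  1.5683e+00]
cam [0.5032 0.2948 0.2974] fwd [-0.001 -0.287 -0.958]
```

View pics/w21.png

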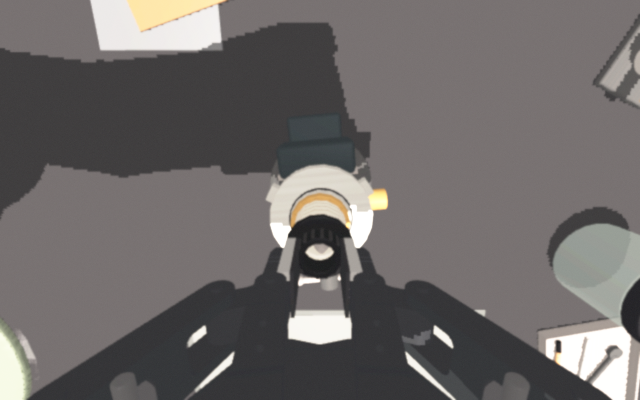

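View pics/ss21.png

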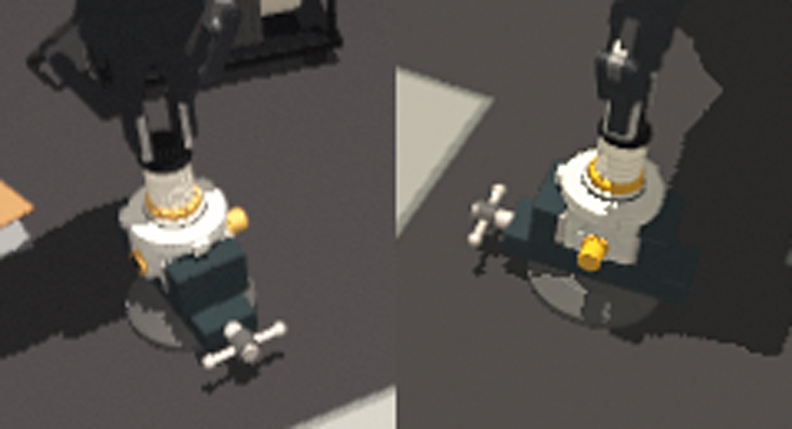

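Aligned over the element, with the stud tip visible in the bore. I'll lower to contact.

arm_command(deltas=[[-0.6, -0.003, 0, 0.015, 0, 0, 0], [-0.6, -0.003, 0, 0.027, 0, 0, 0], [-0.6, -0.003, 0, 0.034, 0, 0, 0], [-0.6, -0.003, 0, 0.034, 0, 0, 0]])

```text
clock: 28.15
position: [0.5034, 0.2226, 0.1668]
tool_rot: [-3.142, 0.0, 1.568]
force: [-0.4, -0.5, -0.2]
grip_width: 0.0215
```

arm_command(deltas=[[-0.6, 0, 0, 0.006, 0, 0, 0], [-0.6, 0, 0, 0.006, 0, 0, 0]])

```text
clock: 28.4
position: [0.5036, 0.2227, 0.1664]
tool_rot: [3.141, -0.0, 1.568]
force: [-2.4, -1.5, 8.8]
grip_width: 0.0214
```

arm_command(deltas=[[-0.6, 0, 0, 0.006, 0, 0, 0], [-0.6, 0, 0, 0.006, 0, 0, 0]])

```text
clock: 28.65
position: [0.5037, 0.2227, 0.1662]
tool_rot: [3.141, -0.001, 1.568]
force: [-6.8, -1.9, 22.2]
grip_width: 0.0215
```

arm_command(deltas=[[-0.6, 0, 0, -0.008, 0, 0, 0], [-0.3, 0, 0, -0.008, 0, 0, 0], [-0.1, 0, 0, -0.008, 0, 0, 0], [-0.1, 0, 0, -0.008, 0, 0, 0], [-0.1, 0, 0, -0.1, 0, 0, 0], [-0.1, 0, 0, -0.3, 0, 0, 0], [-0.1, 0, 0, -0.5, 0, 0, 0], [-0.1, 0, 0, -0.55, 0, 0, 0]])

```text
clock: 29.65
position: [0.5041, 0.2228, 0.25]
tool_rot: [3.139, -0.002, 1.568]
force: [0.2, -0.0, -0.1]
grip_width: 0.0383
```

```bash
python3 goto.py .424 -.127 .26; python3 look.py w22;python3 ss.py ss22
```

```text
29.65 [0.5041 0.2228 0.25  ] [ 3.1390e+00 -1.7000e-03  1.5682e+00] q [-0.83  0.43  0.42  1.81 -0.21  0.94 -0.32] F [ 0.2 -0.  -0.1] w 0.0383
shift [-2.333 -0.528 -0.072] turn [ 0.003 -0.002 -0.003]
29.65 [0.5041 0.2228 0.25  ] [ 3.1390e+00 -1.7000e-03  1.5682e+00]
cam [0.5035 0.2944 0.3757] fwd [ 0.002 -0.286 -0.958]
```

View pics/w22.png

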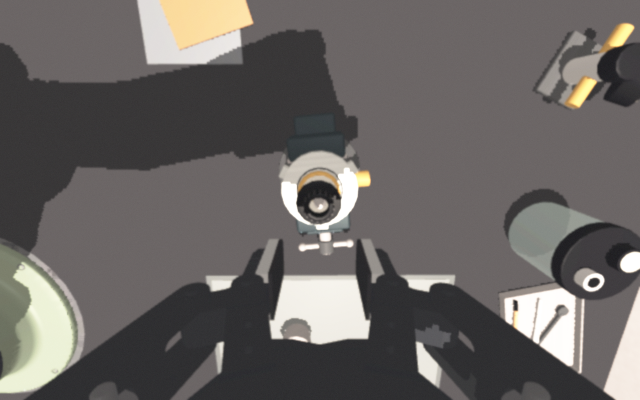

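View pics/ss22.png

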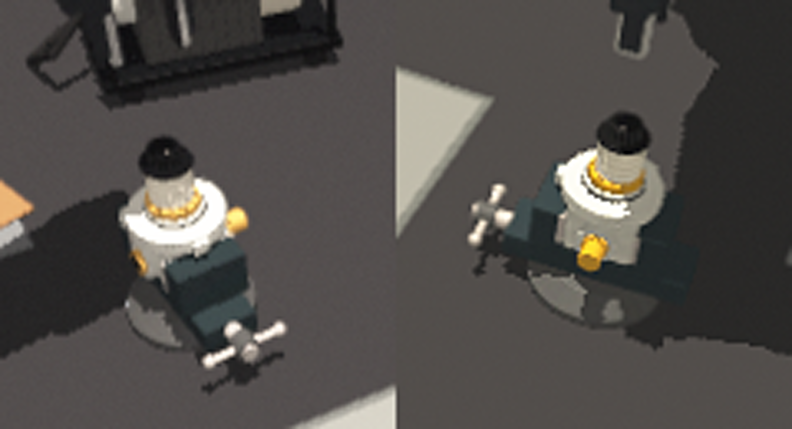

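Baffle home with its hub up. Now the bowl, with the gripper fully open.

arm_command(deltas=[[1, -0.4, 0, 0, 0, 0, 0], [1, -0.8, 0, 0, 0, 0, 0], [1, -1, -0.1, 0, 0, 0, 0]])

```text
clock: 30.18
position: [0.4877, 0.0694, 0.2468]
tool_rot: [-3.141, 0.001, 1.565]
force: [-0.3, 0.4, 0.2]
grip_width: 0.0853
```

arm_command(deltas=[[1, -0.4, -0.1, 0, 0, 0, 0], [1, -0.8, -0.2, 0.1, 0, 0, 0], [1, -1, -0.35, 0.2, 0, 0, 0], [1, -1, -0.43, 0.3, 0, 0, 0], [1, -1, -0.43, 0.3, 0, 0, 0], [1, -1, -0.43, 0.3, 0, 0, 0]])

```text
clock: 30.92
position: [0.4238, -0.0769, 0.2028]
tool_rot: [3.142, 0.0, 1.569]
force: [0.8, 0.7, 0.0]
grip_width: 0.0855
```

```bash
python3 goto.py .4242 -.127 .16; python3 look.py w23
```

```text
30.925 [ 0.4238 -0.0769  0.2028] [3.1415e+00 2.0000e-04 1.5691e+00] q [-0.35  0.31  0.49  2.15 -0.22  0.72  0.28] F [0.8 0.7 0. ] w 0.0855
shift [-0.334  0.003  0.285] turn [ 0.     0.    -0.002]
30.925 [ 0.4238 -0.0769  0.2028] [3.1415e+00 2.0000e-04 1.5691e+00]
cam [ 0.4235 -0.0051  0.3283] fwd [-0.    -0.288 -0.958]
```

View pics/w23.png

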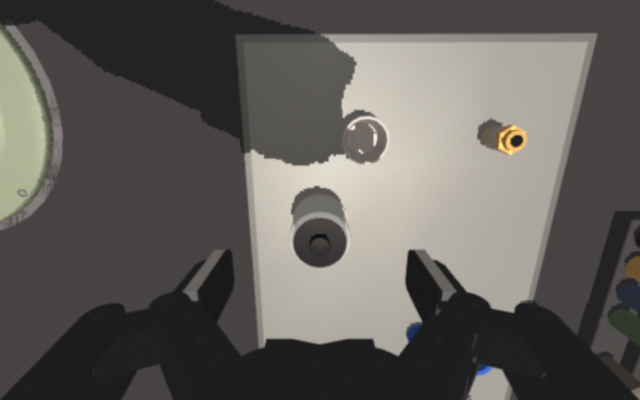

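```bash
python3 - <<'E'
import pickle
from h import *
s,c=pickle.load(open('pics/w23.pkl','rb'))
print(onz(c,(319.5,244),.076),onz(c,(320.5,240),.066))
E
```

```text
[ 0.42349759 -0.12474336  0.076     ] [ 0.42447703 -0.12522654  0.066     ]
```

arm_command(deltas=[[1, -0.2, 0, 0, 0, 0, 0], [1, -0.334, 0.003, 0.1, 0, 0, 0], [1, -0.334, 0.003, 0.25, 0, 0, 0], [1, -0.334, 0.003, 0.4, 0, 0, 0], [1, -0.334, 0.003, 0.4, 0, 0, 0]])

```text
clock: 31.6
position: [0.4234, -0.127, 0.1419]
tool_rot: [-3.14, 0.0, 1.569]
force: [0.0, 0.5, 0.2]
grip_width: 0.085
```

```bash
python3 goto.py .4242 -.127 .04; python3 look.py w24
```

```text
31.6 [ 0.4234 -0.127   0.1419] [-3.1397  0.      1.5689] q [-0.17  0.45  0.42  2.18 -0.33  0.58  0.49] F [0.  0.5 0.2] w 0.085
shift [0.    0.007 0.679] turn [-0.002  0.    -0.002]
31.6 [ 0.4234 -0.127   0.1419] [-3.1397  0.      1.5689]
cam [ 0.4233 -0.0553  0.2675] fwd [-0.002 -0.287 -0.958]
```

View pics/w24.png

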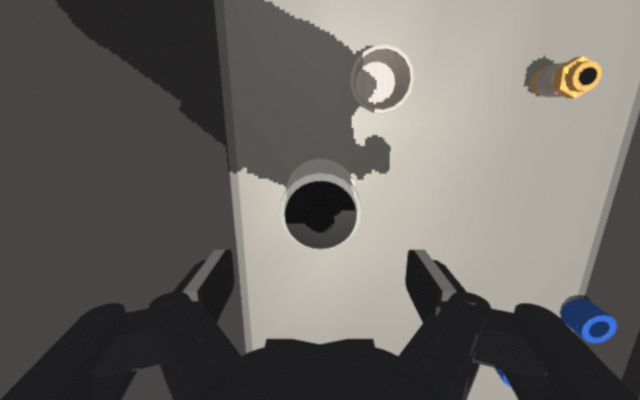

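```bash
python3 - <<'E'
import pickle
from h import *
s,c=pickle.load(open('pics/w24.pkl','rb'))
print(onz(c,(321.5,214),.064))
E
```

```text
[ 0.42440905 -0.12762561  0.064     ]
```

arm_command(deltas=[[1, 0.005, 0.006, 0.1, 0, 0, 0], [1, 0.005, 0.006, 0.25, 0, 0, 0], [1, 0.005, 0.006, 0.36, 0, 0, 0], [1, 0.005, 0.006, 0.4, 0, 0, 0], [1, 0.005, 0.006, 0.4, 0, 0, 0]])

```text
clock: 32.28
position: [0.4245, -0.1266, 0.0826]
tool_rot: [-3.142, 0.0, 1.568]
force: [0.0, 0.4, 0.6]
grip_width: 0.0858
```

```bash
python3 goto.py .4242 -.1265 .034; python3 look.py w25
```

```text
32.275 [ 0.4245 -0.1266  0.0826] [-3.1415  0.      1.5683] q [-0.09  0.56  0.32  2.2  -0.41  0.43  0.56] F [0.  0.4 0.6] w 0.0858
shift [ 0.    -0.002  0.324] turn [-0.     0.    -0.003]
32.275 [ 0.4245 -0.1266  0.0826] [-3.1415  0.      1.5683]
cam [ 0.4242 -0.0548  0.2082] fwd [-0.001 -0.287 -0.958]
```

View pics/w25.png

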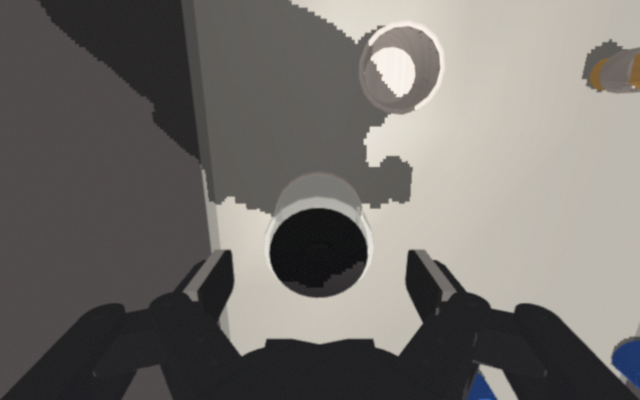

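Centred between the fingers at (319,248). I'll descend further and close gently.

arm_command(deltas=[[1, 0, -0.002, 0.1, 0, 0, 0], [1, 0, -0.002, 0.2, 0, 0, 0], [1, 0, -0.002, 0.28, 0, 0, 0], [1, 0, -0.002, 0.32, 0, 0, 0], [1, 0, -0.002, 0.32, 0, 0, 0]])

```text
clock: 32.95
position: [0.4238, -0.1267, 0.0341]
tool_rot: [-3.141, -0.0, 1.568]
force: [1.1, 0.5, 0.8]
grip_width: 0.0854
```

arm_command(deltas=[[0.8, 0, 0, 0, 0, 0, 0], [0.6, 0, 0, 0, 0, 0, 0], [0.45, 0, 0, 0, 0, 0, 0], [0.3, 0, 0, 0, 0, 0, 0], [0.3, 0, 0, 0, 0, 0, 0], [0.3, 0, 0, 0, 0, 0, 0]], newtons=40)

```text
clock: 33.7
position: [0.4244, -0.1265, 0.0351]
tool_rot: [3.141, -0.0, 1.568]
force: [-2.2, 1.6, 14.2]
grip_width: 0.0623
```

```bash
python3 goto.py .4242 -.1265 .034; python3 look.py w26
```

```text
33.7 [ 0.4244 -0.1265  0.0351] [ 3.1407e+00 -1.0000e-04  1.5683e+00] q [-0.02  0.65  0.23  2.21 -0.47  0.32  0.61] F [-2.2  1.6 14.2] w 0.0623
shift [ 0.    -0.001  0.008] turn [ 0.001 -0.    -0.003]
33.7 [ 0.4244 -0.1265  0.0351] [ 3.1407e+00 -1.0000e-04  1.5683e+00]
cam [ 0.4239 -0.0548  0.1607] fwd [ 0.    -0.287 -0.958]
```

View pics/w26.png

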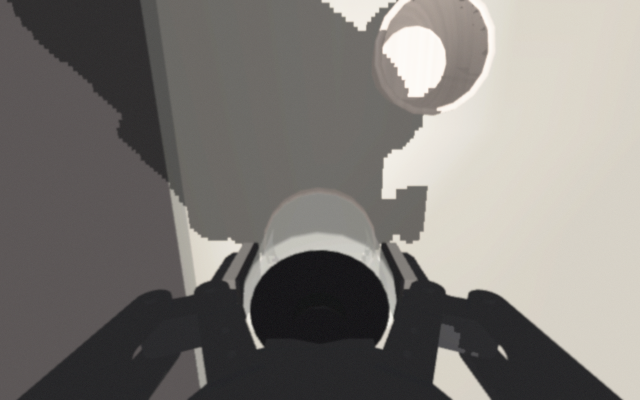

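The grip is at 62 mm with the rim 35 mm below the TCP. I'll lift slowly and check.

arm_command(deltas=[[0.3, 0, 0, -0.05, 0, 0, 0], [0.3, 0, 0, -0.2, 0, 0, 0], [0.3, 0, 0, -0.4, 0, 0, 0], [0.3, 0, 0, -0.6, 0, 0, 0], [0.3, 0, 0, -0.8, 0, 0, 0], [0.3, 0, 0, -1, 0, 0, 0], [0.3, 0, 0, -1, 0, 0, 0]], newtons=50)

```text
clock: 34.62
position: [0.4249, -0.1265, 0.1863]
tool_rot: [3.138, -0.0, 1.569]
force: [-0.0, 0.1, -0.5]
grip_width: 0.0619
```

arm_command(deltas=[[0.3, 0, 0.1, -0.2, 0, 0, 0], [0.3, 0.1, 0.2, -0.4, 0, 0, 0], [0.3, 0.3, 0.3, -0.55, 0, 0, 0], [0.3, 0.6, 0.4, -0.55, 0, 0, 0], [0.3, 0.9, 0.45, -0.55, 0, 0, 0], [0.3, 1, 0.45, -0.55, 0, 0, 0]])

```text
clock: 35.38
position: [0.4919, 0.026, 0.2662]
tool_rot: [-3.14, -0.0, 1.572]
force: [0.5, -1.2, -0.2]
grip_width: 0.0619
```

```bash
python3 goto.py .504 .2225 .255; python3 look.py w27; python3 - <<'E'
from workcell import cams
import cv2
cv2.imwrite('pics/sc27.png',cams.grab_frame('scene'))
E
```

```text
35.375 [0.4919 0.026  0.2662] [-3.1404e+00 -2.0000e-04  1.5717e+00] q [-0.57  0.32  0.5   1.94 -0.19  0.93  0.03] F [ 0.5 -1.2 -0.2] w 0.0619
shift [1.31  0.082 0.075] turn [-0.002 -0.     0.001]
35.375 [0.4919 0.026  0.2662] [-3.1404e+00 -2.0000e-04  1.5717e+00]
cam [0.4915 0.0977 0.3917] fwd [-0.001 -0.287 -0.958]
```

View pics/w27.png

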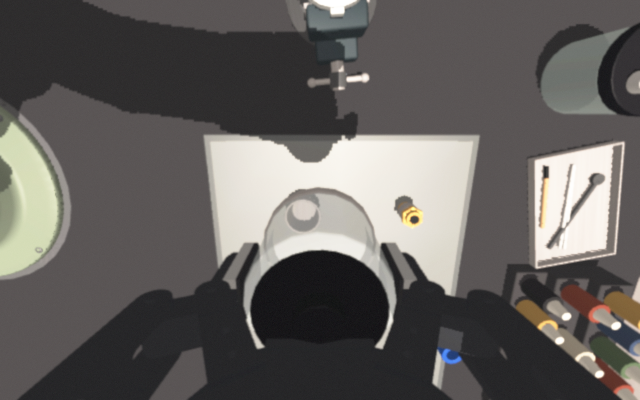

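View pics/sc27.png

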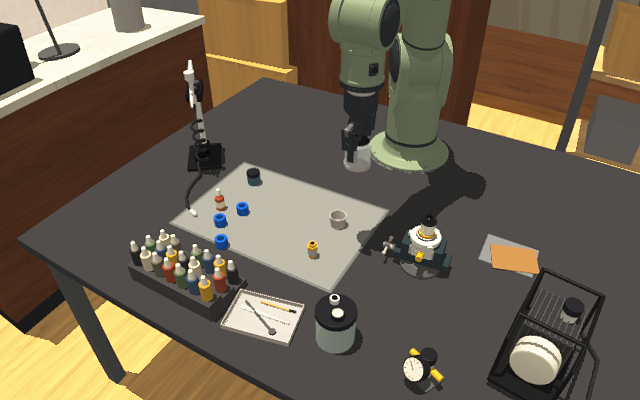

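The bowl is held level. I'll move it over the head.

arm_command(deltas=[[0.3, 0.3, 0.02, 0, 0, 0, 0], [0.3, 0.6, 0.04, 0, 0, 0, 0], [0.3, 0.9, 0.06, 0, 0, 0, 0], [0.3, 1, 0.08, 0, 0, 0, 0], [0.3, 1, 0.08, 0, 0, 0, 0]])

```text
clock: 36.1
position: [0.5045, 0.1725, 0.2667]
tool_rot: [-3.141, 0.001, 1.568]
force: [-0.6, -0.6, -0.8]
grip_width: 0.0619
```

arm_command(deltas=[[0.3, 0.2, 0, 0, 0, 0, 0], [0.3, 0.3, 0, 0, 0, 0, 0], [0.3, 0.3, 0, 0.1, 0, 0, 0], [0.3, 0.3, 0, 0.2, 0, 0, 0], [0.3, 0.3, 0, 0.2, 0, 0, 0]])

```text
clock: 36.72
position: [0.5039, 0.2169, 0.2356]
tool_rot: [-3.14, 0.002, 1.567]
force: [-0.1, 0.4, 1.0]
grip_width: 0.0617
```

```bash
python3 goto.py .504 .223 .21; python3 look.py w28; python3 ss.py ss28
```

```text
36.725 [0.5039 0.2169 0.2356] [-3.1395e+00  1.7000e-03  1.5672e+00] q [-0.82  0.45  0.42  1.83 -0.23  0.91 -0.3 ] F [-0.1  0.4  1. ] w 0.0617
shift [0.041 0.001 0.17 ] turn [-0.003  0.002 -0.005]
36.725 [0.5039 0.2169 0.2356] [-3.1395e+00  1.7000e-03  1.5672e+00]
cam [0.504  0.2889 0.361 ] fwd [-0.003 -0.289 -0.957]
```

View pics/ss28.png

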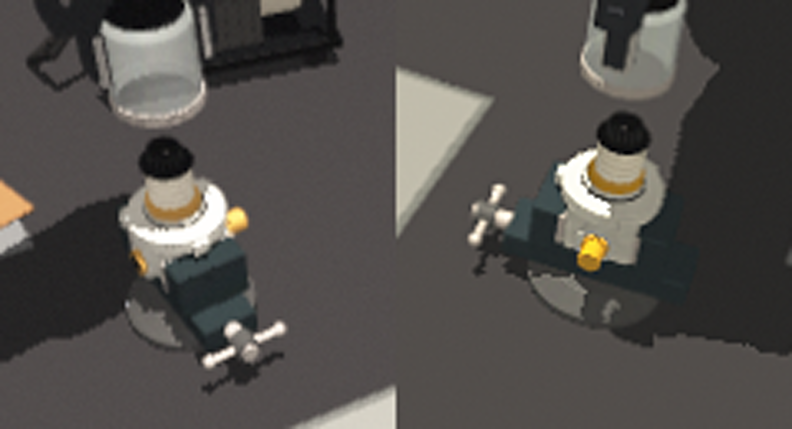

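View pics/w28.png

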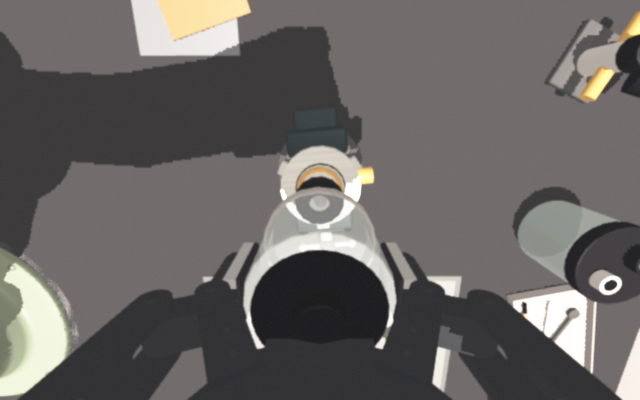

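arm_command(deltas=[[0.3, 0.036, 0.001, 0, 0, 0, 0], [0.3, 0.036, 0.001, 0.1, 0, 0, 0], [0.3, 0.036, 0.001, 0.2, 0, 0, 0], [0.3, 0.036, 0.001, 0.25, 0, 0, 0], [0.3, 0.036, 0.001, 0.25, 0, 0, 0]])

```text
clock: 37.5
position: [0.5044, 0.2234, 0.1988]
tool_rot: [-3.141, 0.001, 1.568]
force: [0.3, -0.3, -1.0]
grip_width: 0.0618
```

```bash
python3 goto.py .504 .223 .137; python3 look.py w29; python3 ss.py ss29
```

```text
37.5 [0.5044 0.2234 0.1988] [-3.1405e+00  8.0000e-04  1.5681e+00] q [-0.81  0.5   0.4   1.86 -0.25  0.83 -0.29] F [ 0.3 -0.3 -1. ] w 0.0618
shift [-0.002 -0.002  0.412] turn [-0.001  0.001 -0.003]
37.5 [0.5044 0.2234 0.1988] [-3.1405e+00  8.0000e-04  1.5681e+00]
cam [0.5042 0.2953 0.3243] fwd [-0.002 -0.288 -0.958]
```

View pics/ss29.png

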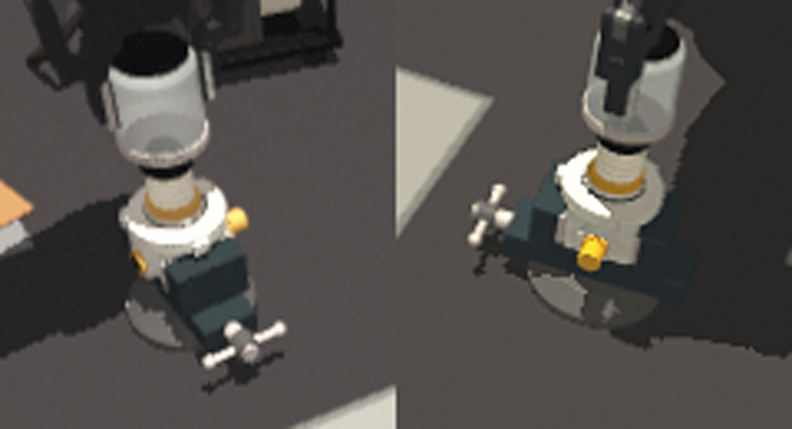

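```bash
python3 - <<'E'
from workcell import cams
from h import *
for n,o in (('side',(190,60)),('scene',(360,180))):
    c=cams.get_calibration(n)
    P=[(.504,.223,z) for z in (.1637,.1637+.066,.141+.016,.1)]
    p=(proj(c,P)-o)*3.3+([0,0] if n=='side' else [396,0]); print(n,p.round(0).tolist())
    th=np.linspace(0,2*np.pi,41); q=(proj(c,[(.504+.032*np.cos(t),.223+.032*np.sin(t),.1637) for t in th])-o)*3.3
    print(q.min(0).round(),q.max(0).round())
E
python3 - <<'E'
import cv2
s=cv2.imread('pics/ss29.png'); cv2.imwrite('pics/ss29c.png',cv2.resize(s[20:260,80:240],None,fx=2.4,fy=2.4))
E
```

```text
side [[162.0, 137.0], [148.0, 55.0], [164.0, 145.0], [175.0, 208.0]]
[116. 109.] [208. 167.]
scene [[626.0, 108.0], [640.0, 33.0], [625.0, 116.0], [613.0, 176.0]]
[185.  80.] [276. 138.]
```

View pics/ss29c.png

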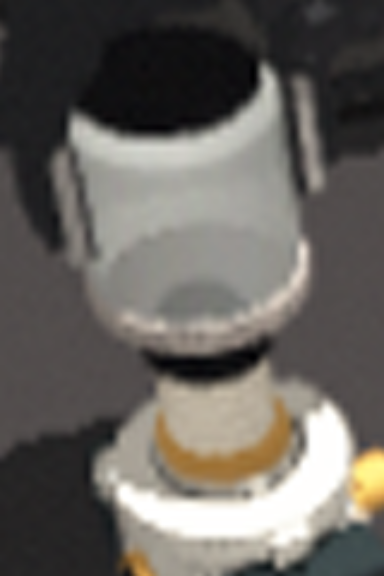

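The rim matches the prediction of a centred bowl (x 116–208). I'll lower it.

arm_command(deltas=[[0.3, -0.003, -0.002, 0.05, 0, 0, 0], [0.3, -0.003, -0.002, 0.12, 0, 0, 0], [0.3, -0.003, -0.002, 0.2, 0, 0, 0], [0.3, -0.003, -0.002, 0.28, 0, 0, 0], [0.3, -0.003, -0.002, 0.34, 0, 0, 0], [0.3, -0.003, -0.002, 0.37, 0, 0, 0], [0.3, -0.003, -0.002, 0.37, 0, 0, 0]])

```text
clock: 38.52
position: [0.5043, 0.2231, 0.1438]
tool_rot: [-3.141, 0.0, 1.568]
force: [-0.1, -0.3, -1.8]
grip_width: 0.0621
```

```bash
python3 goto.py .504 .223 .135; python3 ss.py ss30
```

```text
38.525 [0.5043 0.2231 0.1438] [-3.1413e+00  2.0000e-04  1.5683e+00] q [-0.78  0.58  0.36  1.9  -0.3   0.72 -0.25] F [-0.1 -0.3 -1.8] w 0.0621
shift [-0.001 -0.002  0.059] turn [-0.     0.    -0.003]
```

View pics/ss30.png

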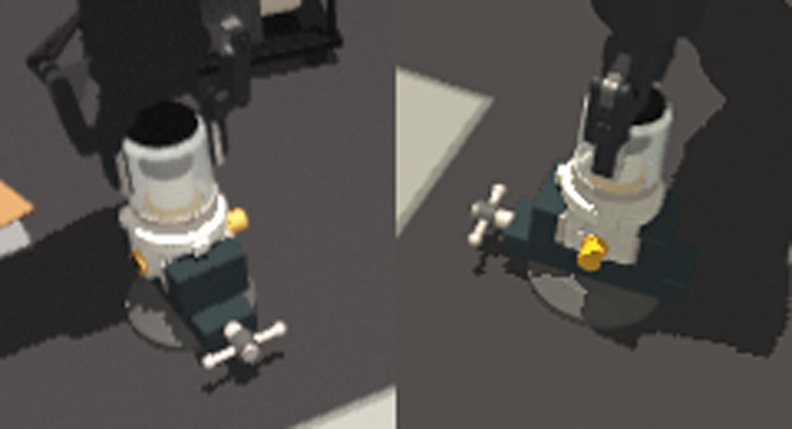

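arm_command(deltas=[[0.3, 0, 0, 0.02, 0, 0, 0], [0.3, 0, 0, 0.035, 0, 0, 0], [0.3, 0, 0, 0.045, 0, 0, 0], [0.3, 0, 0, 0.05, 0, 0, 0], [0.3, 0, 0, 0.05, 0, 0, 0]])

```text
clock: 39.25
position: [0.5043, 0.2232, 0.1365]
tool_rot: [-3.142, 0.0, 1.568]
force: [-0.9, 0.2, -0.3]
grip_width: 0.0616
```

arm_command(deltas=[[0.3, 0, 0, 0.006, 0, 0, 0], [0.3, 0, 0, 0.006, 0, 0, 0]])

```text
clock: 39.5
position: [0.5043, 0.2232, 0.1356]
tool_rot: [-3.142, 0.0, 1.568]
force: [-0.1, -0.4, -0.4]
grip_width: 0.0615
```

arm_command(deltas=[[0.3, 0, 0, 0.006, 0, 0, 0], [0.3, 0, 0, 0.006, 0, 0, 0]])

```text
clock: 39.75
position: [0.5044, 0.2232, 0.1353]
tool_rot: [3.141, -0.0, 1.568]
force: [-4.0, -1.5, 12.5]
grip_width: 0.0619
```

arm_command(deltas=[[0.3, 0, 0, 0.006, 0, 0, 0], [0.3, 0, 0, 0.006, 0, 0, 0]])

```text
clock: 40.0
position: [0.5044, 0.2233, 0.1352]
tool_rot: [3.141, -0.001, 1.568]
force: [-10.0, -3.2, 29.1]
grip_width: 0.0617
```

Contact came at 0.1353, against 0.1351 predicted for the rim on the face. I'll release, open fully and rise straight up.

arm_command(deltas=[[0.3, 0, 0, -0.01, 0, 0, 0], [0.5, 0, 0, -0.01, 0, 0, 0], [0.7, 0, 0, -0.01, 0, 0, 0], [1, 0, 0, -0.01, 0, 0, 0], [1, 0, 0, -0.01, 0, 0, 0], [1, 0, 0, -0.01, 0, 0, 0]])

```text
clock: 40.75
position: [0.5043, 0.2232, 0.1353]
tool_rot: [-3.142, 0.0, 1.568]
force: [0.4, -0.5, -0.4]
grip_width: 0.0853
```

```bash
python3 goto.py .504 .223 .28; python3 look.py w31; python3 ss.py ss31
```

```text
40.75 [0.5043 0.2232 0.1353] [-3.1415e+00  1.0000e-04  1.5683e+00] q [-0.78  0.59  0.35  1.91 -0.3   0.7  -0.25] F [ 0.4 -0.5 -0.4] w 0.0853
shift [-0.001 -0.002 -0.965] turn [-0.     0.    -0.003]
40.75 [0.5043 0.2232 0.1353] [-3.1415e+00  1.0000e-04  1.5683e+00]
cam [0.504  0.295  0.2609] fwd [-0.001 -0.287 -0.958]
```

View pics/w31.png

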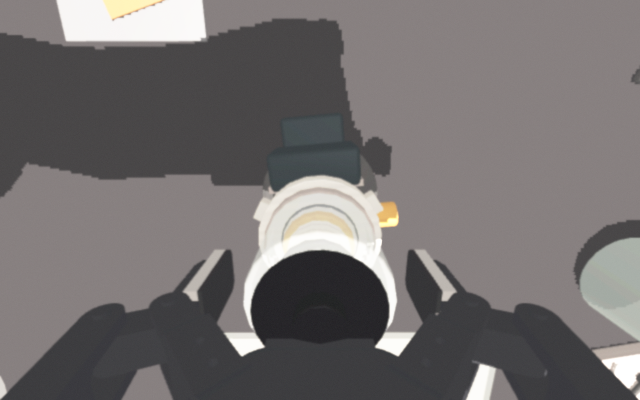

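View pics/ss31.png

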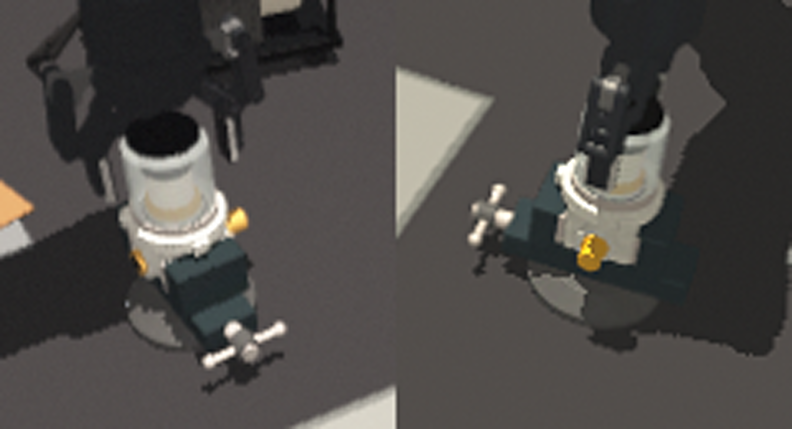

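arm_command(deltas=[[1, 0, 0, -0.1, 0, 0, 0], [1, 0, 0, -0.3, 0, 0, 0], [1, 0, 0, -0.6, 0, 0, 0], [1, 0, 0, -0.9, 0, 0, 0], [1, 0, 0, -1, 0, 0, 0], [1, 0, 0, -1, 0, 0, 0]])

```text
clock: 41.65
position: [0.5045, 0.2234, 0.2863]
tool_rot: [3.14, -0.001, 1.568]
force: [-0.1, 0.3, -0.6]
grip_width: 0.0848
```

```bash
python3 look.py w32; python3 ss.py ss32; python3 - <<'E'
from workcell import cams
import cv2
cv2.imwrite('pics/sc32.png',cams.grab_frame('scene'))
E
```

```text
41.65 [0.5045 0.2234 0.2863] [ 3.1403e+00 -1.1000e-03  1.5685e+00]
cam [0.504  0.295  0.4119] fwd [ 0.001 -0.286 -0.958]
```

View pics/ss32.png

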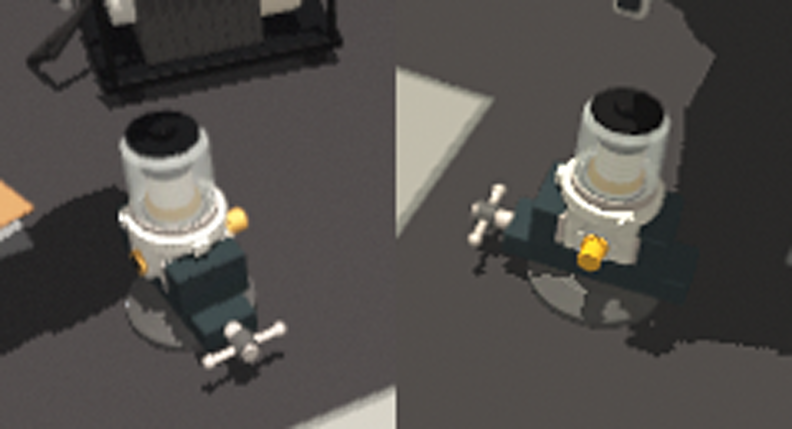

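View pics/sc32.png

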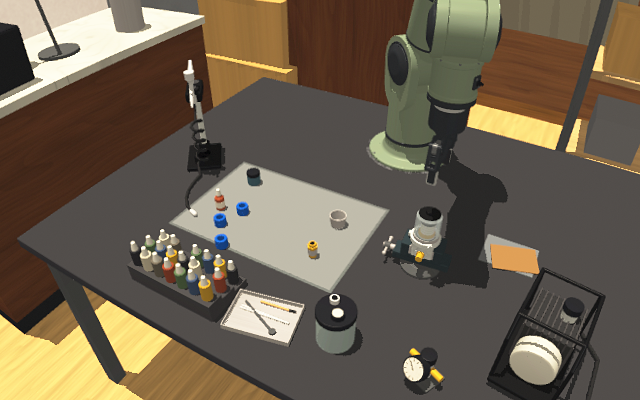

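View pics/w32.png

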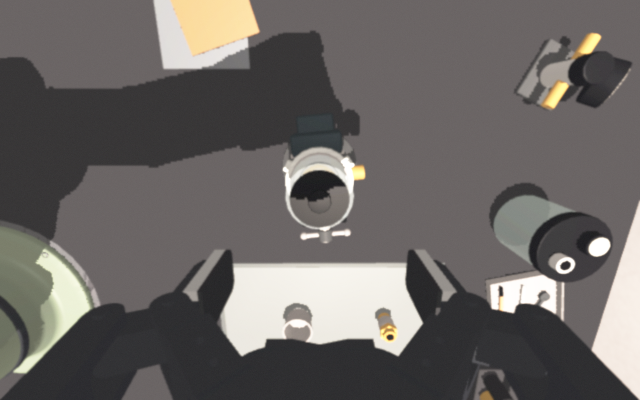

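The bowl stands level and centred on the face with the stack inside, and the bystanders at (220,199), (254,176), (338,218) and (312,248) haven't moved. Handing in.

```bash
python3 - <<'E'
from workcell import job
print(job.job_done())
E
```

```text
the job is handed in; nothing more can be done
None
```

The filter is rebuilt on its head and handed in at about 42 s of the 112 s allowed. The deflector ring went on first, then the white element, the baffle with its hub up, and the clear bowl over them all.

- **Seating:** I lowered each part until the wrist force showed contact (22–33 N), then eased off before opening the fingers. Contact came within about 1.5 mm of the expected height for each part. For the bowl it was 0.1353 m against 0.1351 m predicted.
- **Last pictures:** They show the stack under the bowl, and the bowl standing level and centred on the face. The robot is clear above it. The paint bottle, paint jar, steel cup, hose coupler and blue look-alikes are where they started.
- **Disagreements:**
  - My first grip on the ring pressed the mat with 12.7 N, so I regripped about 2 mm higher.
  - The gripper reported the ring, element and baffle hub 2–3 mm narrower than their stated sizes.
  - The first heights from the two fixed cameras came out 2–9 mm low for the parts on the mat. I took positions from the wrist camera instead.

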